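# Hang the lift-off door back on the bench cupboard

## Task

The small bench cupboard's lift-off door lies flat on the worktop. First lean it on the sloping aluminium rest, top edge up and bottom edge on the ledge, and let go; then take it again, hang it wide open with both hinge knuckles fully down on the cupboard's two pins, and swing it shut against its stops. Leave the things in the cupboard and round about where they stand.

Things in the scene. Friction and masses are not known exactly. Their poses are not given: they have to be found in the camera images.
- door: Loose white door, 0.16 to 0.26 kg, panel 8 x 110 x 140 mm, D-handle on the front, two hinge knuckles on one side edge. Origin: middle of the flat back face; x points out of the back (into the cupboard when shut; down as it lies), y to the hinge edge, z to the top edge. Panel spans x -8 to 0, y -55 to 55, z -70 to 70 mm. Starts flat on its back, handle up, on the worktop.
- door_handle (a point): Centre of the handle's bar, at door (-36, 0, -8) mm: bar 60 mm long along door z, 10 mm wide along y, 12 mm deep along x, with 22 mm of clear space between bar and panel; legs at both ends. Fit to be pinched while the door lies or leans.
- door_top (a point): Middle of the door's top edge, half way through the panel's thickness, at door (-4, 0, 70) mm. The front face is free for 48 mm below the top edge (the handle begins there). Fit to be pinched across the panel for hanging.
- door_bottom (a point): Middle of the door's bottom edge on its back face, at door (0, 0, -70) mm.
- door_free_edge (a point): Middle of the door's edge away from the hinge, at door (-4, -55, 0) mm.
- knuckle_low (a point): Lower end of the lower knuckle's bore, on the hinge axis: door (-9, 67, -58) mm. Each steel knuckle is a tube 18 mm in outer diameter and 16 mm high with a 10 mm bore along door z, flush with the door's back.
- knuckle_high (a point): Lower end of the upper knuckle's bore, on the hinge axis: door (-9, 67, 34) mm.
- cupboard: Fixed white cupboard 111 (x) x 128 (y) x 168 mm, open front at -x. Origin: centre of the underside; y to the hinge side. Roof's drip edge (z 160 to 168, front at x -63.5, y -66 to 38) overlaps the shut door: the door drops on only when 20 deg or more open. Shut, its back is at x -58.2 on two stops, its origin at y -9, z 82, its top at z 152. It opens towards -x and swings freely.
- pin_low (a point): Foot of the lower upright hinge pin, on top of its 6 mm bracket, 24 mm above the worktop; cupboard (-67.5, 58, 24) mm. Pin 8 mm in diameter, 22 mm tall, the last 7 mm tapered. Fully hung, knuckle_low lies here.
- pin_high (a point): Foot of the upper pin, the same shape and on the same vertical axis, 116 mm above the worktop (bracket from 110 to 116 mm, so the lower knuckle must come in from the side, below it). Fully hung, knuckle_high lies here.
- latch_corner (a point): Where door_free_edge lies when the door is hung and shut; cupboard (-62.5, -64, 82) mm.
- rest: Fixed aluminium rest: a plate 90 mm wide sloping at 45 deg, on a 100 x 90 mm base. Origin under its middle on the worktop; the slope faces -x and rises towards +x, with a ledge at right angles to it at its foot that stands 20 mm out of the slope. The slope is 85 mm long, so the top 55 mm of a leaning door stand free of it.
- rest_ledge (a point): Inner corner between slope and ledge, at mid width, rest (-35, 0, 18) mm; same axes as the rest. door_bottom comes to lie about here when the door leans on the rest, back to the slope, top up.
- septa_jar: White-capped brown jar 45 x 55 mm standing in the cupboard; leave alone. Origin under its middle.
- dropper_bottle: White dropper bottle with a pointed cap, 32 x 98 mm, standing in the cupboard; leave alone. Origin under its middle.
- carton: Small brown carton 50 x 66 x 40 mm on the worktop; leave alone. Origin under its middle.
- tape_roll: White tape roll 52 mm in diameter, 16 mm high, lying on the worktop; leave alone. Origin under its middle.

How it is judged:
By the outcome, as a careful person would: the job done as asked, in the order asked, and still so for the second after the job is handed in, with the robot touching nothing.
It also fails if it takes over 72 s, if anything falls off the work surface, if the arm or the gripper's body presses on something with over 40 N, if the wrist force passes 120 N, or if a joint passes its speed limit or range.

## Robot

A 6-joint arm with a two-finger parallel gripper is mounted at the origin on a cart in front of the work surface, level with it; the furniture and walls round the work are solid. World frame = base frame: x ahead of the robot, y to its left, z up, the work surface at z = 0. Lengths are in m, angles in degrees, forces in N, time in s.
With the tool pointing down it reaches from about 0.35 to 0.925 m from the base axis. Payload 6.4 kg.
Tool frame: the origin (TCP) lies at the very end of the fingers, on their centre line; the grasp point (between the pads) lies 19 mm behind it; z points along the fingers, y is the line along which they close (so a half turn about z gives the same grasp; the last joint's range is limited). The gripper opens to 85 mm and grips with 20 to 120 N. Pads are 22 mm wide; open, the fingers measure 114 mm over their backs; the gripper's body (76 mm by 85 mm) begins 54 mm behind the grasp point. The pads swing forward as they close: fully open they stand 13 mm farther back than shut.
Start: joints at [55.743, 14.043, 89.255, -0, 76.702, -9.975], TCP at [0.267, 0.593, 0.231] pointing down, gripper open.
Joint ranges: [-179.41, 179.41], [-58.25, 129.5], [7.25, 145.43], [-54.29, 234.29], [11.92, 165.04], [-157.13, 157.13]. Speed limits (degrees/s): [147.25, 147.25, 180, 180, 180, 180].

## Interface

Orientations are given as a 3x3 rotation matrix whose columns are the frame's x, y, z axes.
In Python, from workcell import ctrl gives the robot as it stands.
- The arm moves only by the shell command python3 -m crank 'ROWS' [FORCE]. ROWS is JSON, a list of rows, each a list of 3 entries, a list of its own where there are three numbers: the shift along the world's x, y, z in cm, then the turn, a rotation vector about the world's x, y, z in degrees, then the opening, from -1 (shut) to 1 (fully open), so that 0 is half open. A call has 1 to 12 rows; each row shifts and turns the commanded pose from where the row before left it; what a row does not reach is not made up. A row lasts 1/12 s, in which the tool goes at most 41.7 mm and 7.16 degrees, less where a joint would pass 70% of its speed; a pose out of reach is approached as far as the arm can. A call is refused whole if a number of a shift passes 4.17 or a number of a turn 7.16, either way. A call with a gripper value outside its range is refused whole. The fingers move at their own pace and stop on an object; FORCE is the grip in N (left out, the last holds). Time passes only in rows, so rows that do not move let the fingers close. It gives the time, the measured TCP pose, the force, the opening and the grip force at its end, in the units of the state.
- ctrl.state(): the state, without advancing time (a new reading comes with each control period).
- ctrl.grab_frame(name): name is "scene" or "top" or "wrist"; returns (picture, depth): 480x640x3 uint8, red, green, blue; 480x640 float32, m along the optical axis (not along the pixel's ray), 0 where there is no reading.
- ctrl.camera_info(name): a dict with "fx", "fy", "cx", "cy" (pixels), "k1" (the pictures are not rectified: a ray, as slopes to the right and down, at radius r is drawn at 1 + k1 r^2 times it, then the intrinsics apply), "R" (3x3) and "t" (3): a world point X has camera coordinates R X + t; the wrist camera has in their place "mount" (4x4, takes a point from camera to tool coordinates, whose origin is the TCP and whose axes are the flange's). Camera axes: x right, y down, z forward; pixel columns grow to the right and rows downward; lengths in m; the calibration is good to about 2 mm. A picture is of the moment at which its call begins: read the wrist's pose just before it. camera_info takes no time and is no camera call.
- ctrl.finish_job(): hands the job in; it is judged then, once.
Trained networks look in the newest picture that a camera, given by its name, has taken for a name from the list of things; names that differ only in an ending like _2 or _b are one class to them, and where a whole thing is asked for, a point or a joint stands for the part that bears it (a point fixed in the world has none). Each returns a list of dicts, best first, with "score" (0 to 1); they miss things now and then, are a little off and sometimes report something else, mostly with a low value. They report only what shows in the picture. A call takes as long as a camera call.
- ctrl.boxes_of(camera, query): "rect" ([left, top, right, bottom] in pixels, round what is visible of it).
- ctrl.masks_of(camera, query): "pixels" (480x640 bool, what is visible of it) and "rect" ([left, top, right, bottom] in pixels, round what is visible of it).
- ctrl.mark_of(camera, query): "pixel" ([column, row] in pixels: a listed point, or the origin of a listed thing).
The state is a dict: "t": time; "joint_positions": joint angles; "dq": joint speeds; "joint_efforts": joint torques, N m; "eef_pos": TCP position; "tool_rot": TCP orientation; "wrist_force": force on the tool from outside, world axes, zero at the start; "ft_torque": the same for the moment, N m; "width": opening from 0.0 (shut) to 1.0 (fully open); "grip_force": force on a finger pad.
Only numpy, scipy, OpenCV 4.12 (cv2) and the standard library are available. Lean on these libraries where they do the work, as an engineer would, in place of code of your own. Each camera call takes 0.05 s, during which the arm holds its last target. There are 200 camera calls.

## Working session

There is one attempt and no reset: what is moved stays moved. The work goes in short steps, Python scripts to look and compute and a shell command to move; the robot and the scene stay as the last step left them, time stands still between calls to the robot, and variables do not carry over. Pictures are saved under pics/ and viewed, at most 10 in all, crops included, and the job is handed in when it is done.

```bash
ls; mkdir -p pics; cat > h.py <<'E'
import numpy as np, cv2
from workcell import ctrl
def cam(n):
    c=ctrl.camera_info(n)
    if 'mount' in c:
        s=ctrl.state(); T=np.eye(4);T[:3,:3]=s['tool_rot'];T[:3,3]=s['eef_pos']
        M=T@np.array(c['mount']); c['R']=M[:3,:3].T; c['t']=-M[:3,:3].T@M[:3,3]
    c['R']=np.array(c['R']);c['t']=np.array(c['t']);return c
def rays(c,px):
    px=np.asarray(px,float).reshape(-1,2)
    K=np.array([[c['fx'],0,c['cx']],[0,c['fy'],c['cy']],[0,0,1]])
    u=cv2.undistortPoints(px[:,None],K,np.array([c['k1'],0,0,0.]))[:,0]
    return np.c_[u,np.ones(len(u))]
def world(c,px,d): return (rays(c,px)*np.asarray(d).reshape(-1,1)-c['t'])@c['R']
def onz(c,px,z):
    r=rays(c,px)@c['R']; o=-c['R'].T@c['t']; return o+r*((z-o[2])/r[:,2])[:,None]
def proj(c,X):
    K=np.array([[c['fx'],0,c['cx']],[0,c['fy'],c['cy']],[0,0,1]])
    return cv2.projectPoints(np.asarray(X,float).reshape(-1,1,3),cv2.Rodrigues(c['R'])[0],c['t'],K,np.array([c['k1'],0,0,0.]))[0][:,0]
def cloud(c,dep,mask=None):
    m=dep>0
    if mask is not None: m&=mask
    v,u=np.nonzero(m); return world(c,np.c_[u,v],dep[v,u])
E
cat > a.py <<'E'
from h import *
np.set_printoptions(precision=4,suppress=True)
ims=[]
for n in ['scene','top']:
    c=cam(n); im,d=ctrl.grab_frame(n); np.savez(f'{n}.npz',im=im,d=d)
    cv2.imwrite(f'pics/{n}0.png',im[...,::-1])
    print(n,'campos',-c['R'].T@c['t'],'axis',c['R'][2])
    for q in ['door','cupboard','rest','carton','tape_roll','door_handle','door_top','door_bottom','door_free_edge','knuckle_low','knuckle_high','pin_low','pin_high','rest_ledge','latch_corner','septa_jar','dropper_bottle']:
        r=ctrl.mark_of(n,q)
        for e in r[:1]:
            p=np.array(e['pixel']);i=np.clip(p.round().astype(int),0,[639,479])
            z={'door_handle':.036,'door_top':.004,'door_free_edge':.004,'knuckle_low':.009,'knuckle_high':.009,'pin_low':.024,'pin_high':.116,'rest_ledge':.018,'latch_corner':.082}.get(q,0)
            print(q,round(e['score'],2),p,'dep',world(c,p,d[i[1],i[0]])[0],'onz',onz(c,p,z)[0])
E
python3 a.py
```

```text
pics
scene campos [0.1511 0.333  0.8671] axis [ 0.4596 -0.2669 -0.847 ]
door 0.71 [409.3 220.4] dep [ 0.5642 -0.1403  0.0104] onz [ 0.5692 -0.1461  0.    ]
cupboard 0.56 [409.5 221. ] dep [ 0.5625 -0.1396  0.0106] onz [ 0.5676 -0.1454  0.    ]
rest 0.82 [238.5 309. ] dep [0.5513 0.2864 0.0472] onz [0.5744 0.2838 0.    ]
carton 0.93 [261.7 240.5] dep [0.6724 0.1743 0.0394] onz [0.6973 0.1667 0.    ]
tape_roll 0.56 [301.6 227.6] dep [0.6798 0.0741 0.0014] onz [0.6807 0.0736 0.    ]
door_handle 0.9 [322.8 304.2] dep [0.4776 0.1407 0.0415] onz [0.4797 0.1394 0.036 ]
door_top 0.98 [316.  278.2] dep [0.5491 0.1141 0.0081] onz [0.551  0.1131 0.004 ]
door_bottom 0.59 [330.9 340.9] dep [ 0.4188  0.1581 -0.0014] onz [0.4184 0.1584 0.    ]
door_free_edge 0.8 [347.2 301.3] dep [0.4713 0.0865 0.0056] onz [0.4719 0.0861 0.004 ]
knuckle_low 0.66 [293.7 336.4] dep [0.4587 0.2183 0.016 ] onz [0.4612 0.2173 0.009 ]
knuckle_high 0.9 [287.3 295.9] dep [0.5456 0.185  0.0058] onz [0.5442 0.1855 0.009 ]
pin_low 0.73 [384.9 237.3] dep [ 0.5416 -0.0527  0.0407] onz [ 0.5495 -0.0605  0.024 ]
pin_high 0.91 [38
[... 977 characters left out ...]
 ]
door_free_edge 0.95 [327.1 277.9] dep [ 0.4705  0.0816 -0.0025] onz [0.4706 0.0815 0.004 ]
knuckle_low 0.6 [267.5 283.8] dep [0.4557 0.2099 0.0092] onz [0.4557 0.2099 0.009 ]
knuckle_high 0.77 [276.4 244.1] dep [ 0.5424  0.1937 -0.003 ] onz [0.5418 0.1924 0.009 ]
pin_low 0.83 [395.7 241.5] dep [ 0.5444 -0.0514  0.1226] onz [ 0.5503 -0.0632  0.024 ]
pin_high 0.72 [288.9 177.1] dep [0.6834 0.1655 0.0379] onz [0.6692 0.1585 0.116 ]
rest_ledge 0.48 [395.6 246.3] dep [ 0.5355 -0.0521  0.1164] onz [ 0.5404 -0.0638  0.018 ]
latch_corner 0.62 [446.1 278.9] dep [ 0.4723 -0.1763 -0.0037] onz [ 0.4733 -0.1577  0.082 ]
septa_jar 0.43 [276.4 244.8] dep [0.5405 0.1928 0.0044] onz [0.5408 0.1933 0.    ]
```

```bash
python3 -c "
import cv2,numpy as np
a=cv2.imread('pics/scene0.png')[150:430,150:550];b=cv2.imread('pics/top0.png')[120:360,180:520]
cv2.imwrite('pics/s1.png',cv2.resize(a,(800,560)));cv2.imwrite('pics/t1.png',cv2.resize(b,(800,565)))"
```

```text
(no output)
```

View pics/s1.png

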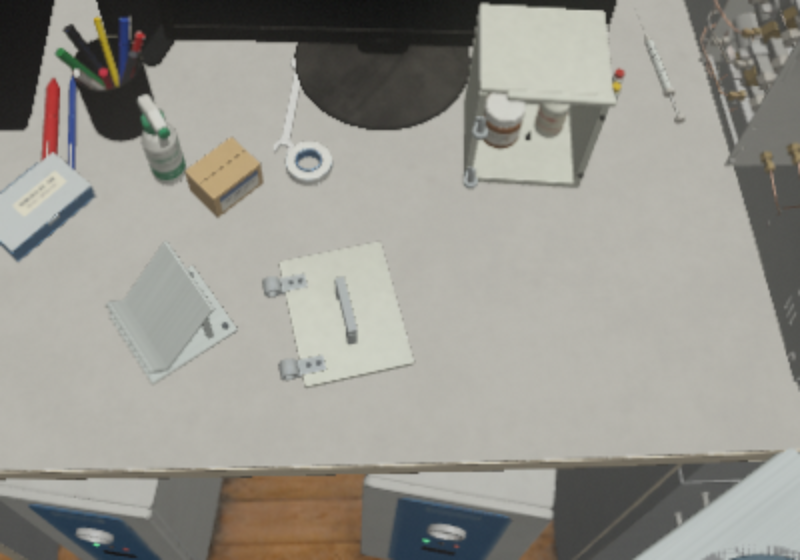

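View pics/t1.png

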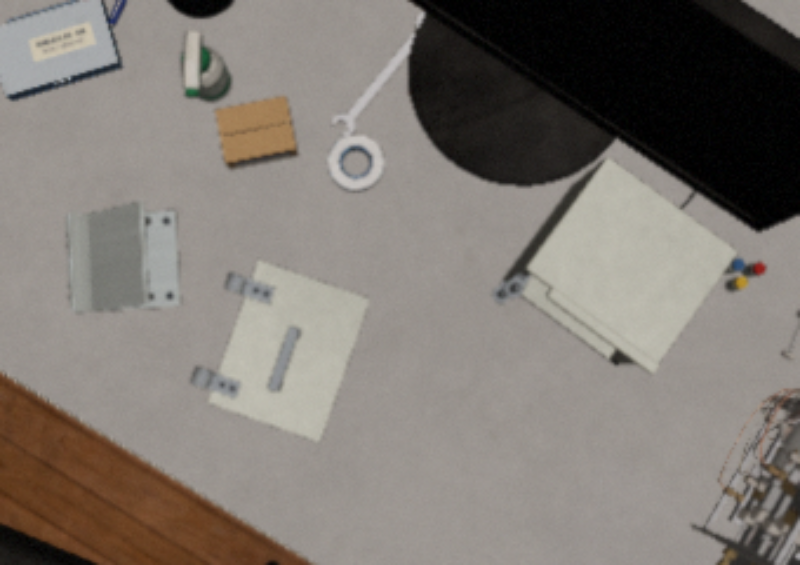

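The crops show the door flat with its knuckles on the left. The rest is at top crop (120,255), with its ledge on the left. The cupboard has its hinge corner at (510,287), and its front faces lower left. Next I'll fit the poses.

```bash
cat > fit.py <<'E'
from h import *
np.set_printoptions(precision=4,suppress=True)
f=np.load('top.npz');c=cam('top');d=f['d'];im=f['im']
H,W=d.shape;v,u=np.mgrid[:H,:W];P=world(c,np.c_[u.ravel(),v.ravel()],d.ravel()).reshape(H,W,3)
roof=(abs(P[...,2]-.168)<.006)&(P[...,1]<0)&(P[...,1]>-.3)&(P[...,0]<.85)
p=onz(c,np.c_[u[roof],v[roof]],.168)[:,:2].astype(np.float32);r=cv2.minAreaRect(p);print('roof',roof.sum(),r,cv2.boxPoints(r))
# door: white on grey
for nm in ['scene','top']:
    g=np.load(nm+'.npz');cc=cam(nm);I=g['im'].astype(int)
    ctrl.grab_frame(nm)
    for q,z in [('door',.008),('rest',0),('cupboard',0),('door_handle',.04)]:
        m=ctrl.masks_of(nm,q)
        for e in m[:2]:
            M=e['pixels'];vv,uu=np.nonzero(M);x=onz(cc,np.c_[uu,vv],z)[:,:2].astype(np.float32)
            print(nm,q,round(e['score'],2),M.sum(),e['rect'],cv2.minAreaRect(x))
    g_=g['d'];
# rest plane
for nm in ['scene','top']:
    g=np.load(nm+'.npz');cc=cam(nm);X=cloud(cc,g['d'])
    R=X[(abs(X[:,0]-.565)<.09)&(abs(X[:,1]-.29)<.08)&(X[:,2]>.012)&(X[:,2]<.09)]
    best=0
    rng=np.random.default_rng(0)
    for _ in range(500):
        a=R[rng.choice(len(R),3,False)];n=np.cross(a[1]-a[0],a[2]-a[0]);n/=np.linalg.norm(n)+1e-12
        if not .6<abs(n[2])<.8: continue
        k=abs((R-a[0])@n)<.003
        if k.sum()>best:best=k.sum();K=k
    Q=R[K];m=Q.mean(0);n=np.linalg.svd(Q-m,full_matrices=False)[2][2];n*=np.sign(n[2]);print(nm,'slope',len(R),best,'mean',m,'n',n,'min',Q.min(0),'max',Q.max(0),'yaw of +x',np.degrees(np.arctan2(-n[1],-n[0])))
    h=-n[:2]/np.linalg.norm(n[:2]);l=np.array([-h[1],h[0]]);print(' along h',np.percentile(Q[:,:2]@h,[1,99]),'width',np.percentile(Q[:,:2]@l,[1,50,99]),'h',h)
E
python3 fit.py
```

```text
roof 5073 ((0.5049518346786499, -0.19418221712112427), (0.6707306504249573, 0.23203659057617188), 15.68657112121582) [[ 0.1507 -0.1732]
 [ 0.2134 -0.3966]
 [ 0.8592 -0.2152]
 [ 0.7965  0.0082]]
scene door 0.96 3643 [278.2, 272.3, 356.2, 343.7] ((0.4928007423877716, 0.14594969153404236), (0.13251270353794098, 0.14226101338863373), 71.84886932373047)
scene door 0.57 2519 [205.3, 271.0, 268.5, 339.9] ((0.5881003737449646, 0.29170089960098267), (0.13260580599308014, 0.10227818787097931), 4.587499618530273)
scene rest 0.84 2377 [202.5, 270.7, 270.0, 338.8] ((0.5929449200630188, 0.29116931557655334), (0.13145720958709717, 0.10038725286722183), 4.616262912750244)
scene rest 0.44 5335 [383.9, 153.4, 456.3, 245.2] ((0.6140069365501404, -0.21015000343322754), (0.1777511090040207, 0.2766508460044861), 54.77556610107422)
scene cupboard 0.61 5336 [383.7, 152.6, 458.3, 240.7] ((0.6140313148498535, -0.21037933230400085), (0.17793335020542145, 0.27790236473083496), 54.651161193847656)
scene door_handle 0.8 3647 [281.8, 273.0, 354.8, 344.5] ((0.4804379343986511, 0.15252159535884857), (0.1259340345859
[... 756 characters left out ...]
543762), (0.15492485463619232, 0.1612800657749176), 54.52503204345703)
top door_handle 0.56 3385 [263.0, 230.7, 337.6, 306.9] ((0.492976576089859, 0.1427897810935974), (0.1265571564435959, 0.1350604146718979), 71.34918212890625)
scene slope 1885 1520 mean [0.5697 0.29   0.0481] n [-0.0543  0.6961  0.7159] min [0.5231 0.255  0.0125] max [0.6179 0.3263 0.0793] yaw of +x -85.53909278314728
 along h [-0.2778 -0.213 ] width [0.5473 0.5902 0.6361] h [ 0.0778 -0.997 ]
top slope 1445 1070 mean [0.5696 0.2886 0.0475] n [-0.0536  0.6961  0.716 ] min [0.5224 0.2535 0.0141] max [0.6162 0.3267 0.0802] yaw of +x -85.59325694826838
 along h [-0.2773 -0.2119] width [0.5457 0.5899 0.634 ] h [ 0.0768 -0.997 ]
```

```bash
cat >> h.py <<'E'
from scipy.spatial.transform import Rotation as Ro
np.set_printoptions(precision=4,suppress=True)
def plan(pos,R,label=''):
    s=ctrl.state(); A=np.array(s['tool_rot']); dp=(np.array(pos)-s['eef_pos'])*100
    rv=Ro.from_matrix(np.array(R)@A.T).as_rotvec(degrees=True)
    n=max(np.ceil(np.linalg.norm(dp)/4.1),np.ceil(np.linalg.norm(rv)/7.1),1)
    print(label,'dp cm',dp.round(2),'rv',rv.round(2),'n',n,'per row',(dp/n).round(3),(rv/n).round(3))
def RM(z,y):
    z=np.array(z,float);z/=np.linalg.norm(z);y=np.array(y,float);y-=z*(y@z);y/=np.linalg.norm(y);return np.c_[np.cross(y,z),y,z]
h=np.array([.0772,-.997,0]);l=np.array([.997,.0772,0]);up=np.array([0,0,1.])
E
python3 - <<'E'
from h import *
s=ctrl.state();print(s['tool_rot'],s['eef_pos'],s['t'])
yd=np.array([.312,.95,0])
for sg in (1,-1):plan([.481,.139,.12],RM([0,0,-1],sg*yd),sg)
# wrist camera mount
print(np.array(ctrl.camera_info('wrist')['mount']))
E
```

```text
[[-0.9115  0.4112 -0.    ]
 [ 0.4112  0.9115  0.    ]
 [ 0.      0.     -1.    ]] [0.2673 0.5925 0.2313] 2.3
1 dp cm [ 21.37 -45.35 -11.13] rv [-0.  -0.   6.1] n 13.0 per row [ 1.644 -3.489 -0.856] [-0.    -0.     0.469]
-1 dp cm [ 21.37 -45.35 -11.13] rv [  -0.     0.  -173.9] n 25.0 per row [ 0.855 -1.814 -0.445] [-0.     0.    -6.956]
[[-0.0003 -0.9462 -0.3237  0.0836]
 [ 1.     -0.0002 -0.0004  0.0004]
 [ 0.0003 -0.3237  0.9462 -0.1426]
 [ 0.      0.      0.      1.    ]]
```

```bash
python3 -m crank '[[[1.78,-3.7,-0.8],[0,0,0.5],1],[[1.78,-3.7,-0.8],[0,0,0.5],1],[[1.78,-3.7,-0.8],[0,0,0.5],1],[[1.78,-3.7,-0.8],[0,0,0.5],1],[[1.78,-3.7,-0.8],[0,0,0.5],1],[[1.78,-3.7,-0.8],[0,0,0.5],1],[[1.78,-3.7,-0.8],[0,0,0.5],1],[[1.78,-3.7,-0.8],[0,0,0.5],1],[[1.78,-3.7,-0.8],[0,0,0.5],1],[[1.78,-3.7,-0.8],[0,0,0.5],1],[[1.78,-3.7,-0.8],[0,0,0.5],1],[[1.78,-3.7,-0.8],[0,0,0.6],1]]' 60
cat > w.py <<'E'
from h import *
s=ctrl.state();c=cam('wrist');im,d=ctrl.grab_frame('wrist');cv2.imwrite('pics/w1.png',im[...,::-1]);np.savez('w1.npz',im=im,d=d)
print(s['eef_pos'],s['joint_positions'],s['tool_rot'])
X=cloud(c,d)
bar=X[(abs(X[:,2]-.042)<.006)&(abs(X[:,0]-.48)<.08)&(abs(X[:,1]-.14)<.06)]
print('bar',len(bar),cv2.minAreaRect(bar[:,:2].astype(np.float32)),np.median(bar[:,2]))
for q,z in [('door_handle',.036),('door_top',.004),('knuckle_high',.009),('knuckle_low',.009),('door_free_edge',.004)]:
    for e in ctrl.mark_of('wrist',q)[:1]: print(q,e['score'],e['pixel'],onz(c,e['pixel'],z))
E
python3 w.py
```

```text
t: 3.3
eef_pos: [0.4807, 0.1484, 0.1357]
tool_rot: [[-0.95, 0.312, 0.001], [0.312, 0.95, 0.0], [-0.001, 0.0, -1.0]]
wrist_force: [0.6, 0.4, 0.1]
width: 1.003
grip_force: 0.0
[0.4807 0.1484 0.1357] [  4.2161   0.5962 114.7542   0.0051  64.5896 -67.629 ] [[-0.9502  0.3116  0.001 ]
 [ 0.3116  0.9502  0.0002]
 [-0.0009  0.0005 -1.    ]]
bar 1437 ((0.4833301305770874, 0.13896380364894867), (0.009766710922122002, 0.05973764881491661), 70.93364715576172) 0.041789368162424775
door_handle 0.94 [308.1, 248.0] [[0.4829 0.1379 0.036 ]]
door_top 0.62 [310.0, 331.8] [[0.5593 0.1122 0.004 ]]
knuckle_high 0.74 [402.3, 287.7] [[0.5426 0.1891 0.009 ]]
knuckle_low 0.7 [415.8, 164.5] [[0.4588 0.2199 0.009 ]]
door_free_edge 0.59 [232.7, 243.9] [[0.4739 0.0829 0.004 ]]
```

```bash
python3 -m crank '[[[0.26,-0.94,0],[0,0,-0.9],1],[[0,0,-3],[0,0,0],1],[[0,0,-3],[0,0,0],1],[[0,0,-3],[0,0,0],1],[[0,0,-2.7],[0,0,0],1],[[0,0,0],[0,0,0],1],[[0,0,0],[0,0,0],-1],[[0,0,0],[0,0,0],-1],[[0,0,0],[0,0,0],-1],[[0,0,0],[0,0,0],-1],[[0,0,0],[0,0,0],-1],[[0,0,0],[0,0,0],-1]]' 60
python3 - <<'E'
from h import *
# target lean: door frame to tool
s=ctrl.state();A=np.array(s['tool_rot']);p=np.array(s['eef_pos'])
print(s['width'],s['grip_force'],s['joint_positions'])
yaw=np.radians(70.93);y=np.array([np.cos(yaw),np.sin(yaw),0]);x=-up;z=np.cross(x,y)
D=np.c_[x,y,z];o=np.array([.4833,.139,0])+.008*z
T=D.T@A; tp=D.T@(p-o);np.savez('grasp.npz',T=T,tp=tp);print('tcp in door',tp*1000)
L=np.array([.567,.320,.018])
xl=(h-up)/2**.5;yl=l;zl=(h+up)/2**.5;E=np.c_[xl,yl,zl]
for lab,off in [('lift',None),('hover',-.04*xl+.02*zl),('final',0*zl)]:
    if off is None: plan(p+[0,0,.15],A,lab);continue
    og=L+.07*zl+off; plan(og+E@tp,E@T,lab)
    print(og+E@tp)
E
```

```text
t: 4.6
eef_pos: [0.4834, 0.1408, 0.0197]
tool_rot: [[-0.945, 0.327, 0.002], [0.327, 0.945, -0.0], [-0.002, 0.0, -1.0]]
wrist_force: [0.3, -2.7, 0.0]
width: 0.144
grip_force: 0.0
0.14351453164354908 0.00026315566174162086 [  3.3272  12.3926 116.637   -0.0168  50.8646 -67.5922]
tcp in door [-19.7075   1.7564  -8.5318]
lift dp cm [ 0.  0. 15.] rv [0. 0. 0.] n 4.0 per row [0.   0.   3.75] [0. 0. 0.]
hover dp cm [ 8.66 16.4   9.81] rv [-37.6  -29.04 -62.89] n 12.0 per row [0.721 1.366 0.818] [-3.134 -2.42  -5.241]
[0.5699 0.3048 0.1178]
final dp cm [ 8.77 14.99  5.57] rv [-37.6  -29.04 -62.89] n 12.0 per row [0.73  1.249 0.464] [-3.134 -2.42  -5.241]
[0.571  0.2907 0.0754]
```

```bash
python3 -m crank '[[[0,0,0],[0,0,0],-1],[[0,0,0],[0,0,0],-1],[[0,0,0],[0,0,0],-1],[[0,0,1],[0,0,0],-1],[[0,0,2.5],[0,0,0],-1],[[0,0,3.5],[0,0,0],-1],[[0,0,3.5],[0,0,0],-1],[[0,0,3.5],[0,0,0],-1],[[0,0,2],[0,0,0],-1],[[0,0,0],[0,0,0],-1]]' 60
cat > lean.py <<'E'
from h import *
g=np.load('grasp.npz');T=g['T'];tp=np.array([-.0197,.0005,-.0085])
L=np.array([.567,.320,.018])
xl=(h-up)/2**.5;yl=l;zl=(h+up)/2**.5;E=np.c_[xl,yl,zl]
for lab,off in [('hover',-.05*xl+.03*zl),('near',-.004*xl+.006*zl),('final',0*zl)]:
    og=L+.07*zl+off; plan(og+E@tp,E@T,lab)
s=ctrl.state();print(s['eef_pos'],s['joint_positions'])
E
python3 lean.py
```

```text
t: 5.43
eef_pos: [0.4857, 0.1412, 0.1846]
tool_rot: [[-0.945, 0.327, 0.011], [0.327, 0.945, 0.001], [-0.01, 0.004, -1.0]]
wrist_force: [1.4, -0.3, -1.9]
width: 0.101
grip_force: 58.8
hover dp cm [ 8.3  16.35 -5.26] rv [-37.36 -28.59 -63.04] n 12.0 per row [ 0.692  1.363 -0.438] [-3.113 -2.382 -5.254]
near dp cm [  8.42  14.8  -10.21] rv [-37.36 -28.59 -63.04] n 12.0 per row [ 0.702  1.233 -0.851] [-3.113 -2.382 -5.254]
final dp cm [  8.41  14.94 -10.92] rv [-37.36 -28.59 -63.04] n 12.0 per row [ 0.701  1.245 -0.91 ] [-3.113 -2.382 -5.254]
[0.4857 0.1412 0.1846] [  3.3404  -3.1245 112.8047   0.0062  69.7136 -67.5896]
```

```bash
python3 -m crank '[[[0.7,1.6,0.1],[-3.11,-2.38,-5.25],-1],[[0.7,1.6,0.1],[-3.11,-2.38,-5.25],-1],[[0.7,1.6,0.1],[-3.11,-2.38,-5.25],-1],[[0.7,1.6,0],[-3.11,-2.38,-5.25],-1],[[0.7,1.6,0],[-3.11,-2.38,-5.25],-1],[[0.7,1.6,0],[-3.11,-2.38,-5.25],-1],[[0.7,1.6,0],[-3.11,-2.38,-5.25],-1],[[0.7,1.6,0],[-3.11,-2.38,-5.25],-1],[[0.7,1.6,0],[-3.11,-2.38,-5.25],-1],[[0.7,1.6,0],[-3.11,-2.38,-5.25],-1],[[0.7,1.6,0],[-3.11,-2.38,-5.25],-1],[[0.7,1.6,0],[-3.11,-2.38,-5.25],-1]]'
python3 lean.py
```

```text
t: 6.43
eef_pos: [0.5656, 0.3337, 0.1794]
tool_rot: [[-0.054, 0.997, 0.048], [0.709, 0.072, -0.702], [-0.703, -0.004, -0.711]]
wrist_force: [-0.6, -0.4, -1.9]
width: 0.102
grip_force: 59.0
hover dp cm [ 0.31 -2.9  -4.74] rv [-0.38 -0.27  0.32] n 2.0 per row [ 0.153 -1.45  -2.369] [-0.19  -0.134  0.161]
near dp cm [ 0.43 -4.45 -9.69] rv [-0.38 -0.27  0.32] n 3.0 per row [ 0.142 -1.483 -3.229] [-0.126 -0.089  0.107]
final dp cm [  0.42  -4.31 -10.39] rv [-0.38 -0.27  0.32] n 3.0 per row [ 0.139 -1.436 -3.465] [-0.126 -0.089  0.107]
[0.5656 0.3337 0.1794] [ 34.1877  34.1642  76.2926 -37.5621  94.8156  35.4015]
```

```bash
python3 -m crank '[[[0.16,-1.4,-2],[-0.2,-0.13,0.16],-1],[[0.16,-1.4,-2],[-0.2,-0.13,0.16],-1],[[0,0,-0.7],[0,0,0],-1],[[0,0,0],[0,0,0],-1]]'
python3 lean.py
cat > chk.py <<'E'
from h import *
import sys
s=ctrl.state();g=np.load('grasp.npz');tp=np.array([-.0197,.0005,-.0085])
A=np.array(s['tool_rot']);D=A@g['T'].T;o=s['eef_pos']-D@tp
pts={'door_top':(-4,0,70),'door_bottom':(0,0,-70),'door_free_edge':(-4,-55,0),'knuckle_low':(-9,67,-58),'knuckle_high':(-9,67,34),'door_handle':(-36,0,-8)}
for n in sys.argv[2:]:
    c=cam(n);im,d=ctrl.grab_frame(n);cv2.imwrite(f'pics/{sys.argv[1]}_{n}.png',im[...,::-1]);np.savez(f'{sys.argv[1]}_{n}.npz',im=im,d=d)
    for q,x in pts.items():
        X=o+D@(np.array(x)/1000)
        for e in ctrl.mark_of(n,q)[:1]:
            print(n,q,round(e['score'],2),e['pixel'],'pred',proj(c,X)[0].round(1))
    for e in ctrl.mark_of(n,'rest_ledge')[:1]:print('ledge',e['score'],e['pixel'],proj(c,[.567,.320,.018]))
E
python3 chk.py c1 scene top
```

```text
t: 6.77
eef_pos: [0.5676, 0.3034, 0.1301]
tool_rot: [[-0.061, 0.997, 0.052], [0.704, 0.08, -0.706], [-0.708, -0.006, -0.706]]
wrist_force: [0.3, -0.8, -2.3]
width: 0.102
grip_force: 59.0
hover dp cm [0.11 0.13 0.19] rv [-0.   -0.39 -0.14] n 1.0 per row [0.106 0.129 0.185] [-0.004 -0.391 -0.143]
near dp cm [ 0.23 -1.42 -4.76] rv [-0.   -0.39 -0.14] n 2.0 per row [ 0.113 -0.711 -2.382] [-0.002 -0.196 -0.072]
final dp cm [ 0.22 -1.28 -5.47] rv [-0.   -0.39 -0.14] n 2.0 per row [ 0.108 -0.641 -2.736] [-0.002 -0.196 -0.072]
[0.5676 0.3034 0.1301] [ 32.2455  35.3206  80.3848 -38.6798  89.6198  36.7834]
scene door_top 0.56 [250.7, 258.2] pred [246.8 255.8]
scene knuckle_low 0.93 [197.0, 279.7] pred [193.7 279.8]
scene knuckle_high 0.66 [220.5, 244.5] pred [216.4 244.6]
scene door_handle 0.86 [212.8, 286.5] pred [211.8 287.7]
top door_top 0.72 [244.0, 221.3] pred [243.  222.5]
top door_bottom 0.67 [205.3, 225.9] pred [205.4 230.6]
top door_free_edge 0.57 [223.1, 254.2] pred [223.8 254.8]
top knuckle_low 0.87 [203.0, 200.2] pred [203.1 197.2]
top knuckle_high 0.74 [227.0, 185.4] pred [228.2 189.8]
top door_handle 0.62 [204.8, 226.3] pred [206.  226.9]
```

```bash
python3 -m crank '[[[0.1,-0.4,-1.2],[0,-0.4,-0.14],-1],[[0.1,-0.4,-1.2],[0,0,0],-1],[[0,-0.4,-1.2],[0,0,0],-1],[[0,-0.2,-1],[0,0,0],-1],[[0,0,0],[0,0,0],-1],[[0,0,0],[0,0,0],-1]]'
python3 lean.py; python3 chk.py c2 scene
```

```text
t: 8.07
eef_pos: [0.5711, 0.2902, 0.0871]
tool_rot: [[-0.051, 0.997, 0.059], [0.705, 0.078, -0.705], [-0.708, 0.006, -0.707]]
wrist_force: [1.1, 0.6, -1.5]
width: 0.102
grip_force: 58.9
hover dp cm [-0.25  1.45  4.49] rv [-0.09  0.29 -0.03] n 2.0 per row [-0.123  0.726  2.244] [-0.044  0.146 -0.017]
near dp cm [-0.13 -0.1  -0.46] rv [-0.09  0.29 -0.03] n 1.0 per row [-0.125 -0.099 -0.462] [-0.089  0.293 -0.033]
final dp cm [-0.14  0.04 -1.17] rv [-0.09  0.29 -0.03] n 1.0 per row [-0.136  0.042 -1.17 ] [-0.089  0.293 -0.033]
[0.5711 0.2902 0.0871] [ 31.2658  37.7717  81.8381 -39.4351  85.7001  39.1453]
scene door_top 0.58 [256.8, 263.4] pred [256.1 263.4]
scene door_free_edge 0.41 [263.6, 241.3] pred [252.1 311.3]
scene knuckle_low 0.94 [206.0, 285.5] pred [204.1 285. ]
scene knuckle_high 0.76 [227.6, 255.2] pred [226.5 252. ]
scene door_handle 0.59 [223.3, 294.0] pred [222.4 293.4]
```

```bash
python3 -c "
import cv2
a=cv2.imread('pics/c2_scene.png')[200:370,150:330];cv2.imwrite('pics/c2.png',cv2.resize(a,None,fx=3.5,fy=3.5))"
```

```text
(no output)
```

View pics/c2.png

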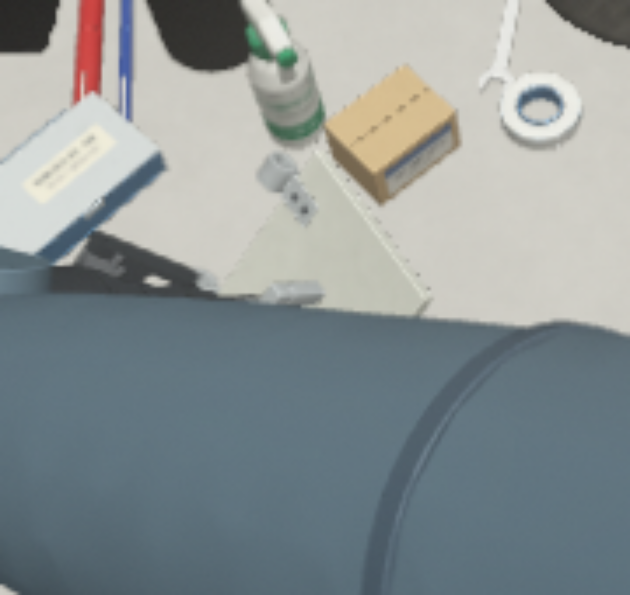

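The door hangs over the rest as planned, and the arm covers its lower half. I'll descend gently and watch the force.

```bash
python3 -m crank '[[[-0.1,-0.1,-0.3],[0,0.3,0],-1],[[0,0,-0.3],[0,0,0],-1],[[0,0,-0.3],[0,0,0],-1],[[0,0,0],[0,0,0],-1]]'
python3 lean.py
```

```text
t: 8.8
eef_pos: [0.5703, 0.2895, 0.0785]
tool_rot: [[-0.054, 0.997, 0.056], [0.705, 0.078, -0.704], [-0.707, 0.001, -0.708]]
wrist_force: [0.2, -0.2, -2.2]
width: 0.104
grip_force: 59.0
hover dp cm [-0.16  1.52  5.34] rv [-0.14  0.04 -0.04] n 2.0 per row [-0.081  0.758  2.672] [-0.07   0.022 -0.022]
near dp cm [-0.04 -0.04  0.39] rv [-0.14  0.04 -0.04] n 1.0 per row [-0.041 -0.035  0.395] [-0.14   0.044 -0.045]
final dp cm [-0.05  0.11 -0.31] rv [-0.14  0.04 -0.04] n 1.0 per row [-0.052  0.106 -0.312] [-0.14   0.044 -0.045]
[0.5703 0.2895 0.0785] [ 31.2151  38.3854  81.9193 -39.3339  85.2177  39.3604]
```

```bash
python3 -m crank '[[[0,0.06,-0.15],[0,0,0],-1],[[0,0.05,-0.15],[0,0,0],-1],[[0,0,0],[0,0,0],-1]]'; python3 -m crank '[[[0,0,-0.1],[0,0,0],-1],[[0,0,-0.1],[0,0,0],-1],[[0,0,0],[0,0,0],-1]]'
```

```text
t: 9.05
eef_pos: [0.5707, 0.291, 0.0763]
tool_rot: [[-0.054, 0.997, 0.057], [0.706, 0.079, -0.704], [-0.706, 0.003, -0.708]]
wrist_force: [0.3, 0.4, -1.4]
width: 0.101
grip_force: 59.0
t: 9.3
eef_pos: [0.5711, 0.2911, 0.0753]
tool_rot: [[-0.053, 0.997, 0.058], [0.706, 0.078, -0.704], [-0.706, 0.004, -0.708]]
wrist_force: [-0.8, 2.1, 0.4]
width: 0.1
grip_force: 59.3
```

```bash
python3 -m crank '[[[0,0.07,-0.1],[0,0,0],-1],[[0,0.07,-0.1],[0,0,0],-1],[[0,0,0],[0,0,0],-1]]'; python3 -m crank '[[[0,0.1,-0.12],[0,0,0],-1],[[0,0.1,-0.12],[0,0,0],-1],[[0,0,0],[0,0,0],-1]]'
```

```text
t: 9.55
eef_pos: [0.5711, 0.2914, 0.0752]
tool_rot: [[-0.051, 0.997, 0.057], [0.702, 0.076, -0.708], [-0.71, 0.003, -0.704]]
wrist_force: [-3.3, -4.8, 8.5]
width: 0.101
grip_force: 59.7
t: 9.8
eef_pos: [0.5711, 0.292, 0.0755]
tool_rot: [[-0.05, 0.997, 0.055], [0.698, 0.074, -0.712], [-0.714, 0.003, -0.7]]
wrist_force: [-8.3, -9.8, 19.4]
width: 0.102
grip_force: 60.2
```

```bash
python3 -m crank '[[[0,-0.2,0.25],[0,0,0],-1],[[0,-0.08,0.1],[0,0,0],-1],[[0,0,0],[0,0,0],-1]]'; python3 -m crank '[[[0,0,0],[0,0,0],0],[[0,0,0],[0,0,0],0],[[0,0,0],[0,0,0],0.5],[[0,0,0],[0,0,0],0.5],[[0,0,0],[0,0,0],0.5]]'; python3 -m crank '[[[-0.1,1,1],[0,0,0],0.5],[[-0.15,2,2],[0,0,0],0.5],[[-0.15,2.2,2.2],[0,0,0],0.5],[[0,2.2,2.5],[0,0,0],1],[[0,0,2],[0,0,0],1],[[0,0,0],[0,0,0],1]]'
python3 chk.py c3 top scene | head -0; python3 - <<'E'
from h import *
s=ctrl.state();print(s['t'],s['joint_positions'],s['eef_pos'])
for n in ['scene','top','wrist']:
    if n=='wrist':
        im,d=ctrl.grab_frame(n);cv2.imwrite('pics/c3_wrist.png',im[...,::-1])
    c=cam(n)
    L=np.array([.567,.320,.018]);xl=(h-up)/2**.5;zl=(h+up)/2**.5;E=np.c_[xl,l,zl];og=L+.07*zl
    for q,x in {'door_top':(-4,0,70),'knuckle_low':(-9,67,-58),'knuckle_high':(-9,67,34),'door_handle':(-36,0,-8),'door_free_edge':(-4,-55,0)}.items():
        for e in ctrl.mark_of(n,q)[:1]:print(n,q,round(e['score'],2),e['pixel'],proj(c,og+E@np.array(x)/1000)[0])
E
```

```text
t: 10.05
eef_pos: [0.5712, 0.2912, 0.0752]
tool_rot: [[-0.052, 0.997, 0.058], [0.705, 0.078, -0.705], [-0.707, 0.004, -0.707]]
wrist_force: [-2.7, -2.5, 5.8]
width: 0.102
grip_force: 59.7
t: 10.47
eef_pos: [0.5708, 0.2916, 0.0734]
tool_rot: [[-0.054, 0.997, 0.058], [0.706, 0.079, -0.704], [-0.706, 0.003, -0.708]]
wrist_force: [-0.4, 0.8, 0.1]
width: 0.748
grip_force: 0.0
t: 10.97
eef_pos: [0.5688, 0.3685, 0.1773]
tool_rot: [[-0.049, 0.997, 0.065], [0.71, 0.08, -0.7], [-0.703, 0.012, -0.711]]
wrist_force: [1.7, 0.6, 1.7]
width: 0.998
grip_force: 0.0
11.7667 [ 36.2455  37.4292  72.4999 -37.2382  96.1023  36.5818] [0.5669 0.3656 0.1708]
scene door_top 0.57 [260.9, 269.1] [256.9254 267.0556]
scene knuckle_low 0.9 [205.9, 287.0] [205.6377 288.3654]
scene knuckle_high 0.87 [229.4, 258.1] [227.6956 255.7686]
scene door_handle 0.9 [223.2, 296.1] [223.7239 296.8495]
scene door_free_edge 0.92 [251.4, 316.5] [253.1101 314.4994]
top door_top 0.56 [252.8, 225.3] [254.4063 224.3086]
top knuckle_low 0.57 [218.7, 201.6] [215.415  199.7335]
top knuckle_high 0.85 [239.2, 194.2] [240.0176 193.1362]
top door_handle 0.92 [219.7, 227.7] [218.8205 228.223 ]
top door_free_edge 0.75 [237.4, 251.9] [235.5791 254.6793]
wrist door_top 0.8 [321.9, 305.0] [318.2897 304.0845]
wrist knuckle_high 0.82 [413.2, 263.3] [410.3486 262.801 ]
wrist door_handle 0.84 [320.1, 215.9] [317.2333 217.2903]
wrist door_free_edge 0.79 [240.5, 216.9] [240.3048 215.9762]Exception ignored on flushing sys.stdout:
BrokenPipeError: [Errno 32] Broken pipe
```

```bash
cat > top.py <<'E'
from h import *
L=np.array([.567,.320,.018]);xl=(h-up)/2**.5;zl=(h+up)/2**.5;og=L+.07*zl
s=ctrl.state();print(s['t'],s['eef_pos'],s['joint_positions'])
plan(og+zl*.15+.1*up,RM(-up,-h),'up')
R=RM(-zl,-xl)
for q in (.10,.034): plan(og+zl*q-xl*.004,R,q)
E
python3 top.py
```

```text
12.5667 [0.5669 0.3656 0.1708] [ 36.248   37.4301  72.5015 -37.2378  96.1033  36.5828]
up dp cm [  1.22 -20.07  10.28] rv [32.15 37.87 84.93] n 14.0 per row [ 0.087 -1.433  0.734] [2.296 2.705 6.067]
0.1 dp cm [  0.92 -16.26  -2.97] rv [68.86  5.42 98.  ] n 17.0 per row [ 0.054 -0.956 -0.175] [4.051 0.319 5.765]
0.034 dp cm [  0.56 -11.61  -7.64] rv [68.86  5.42 98.  ] n 17.0 per row [ 0.033 -0.683 -0.449] [4.051 0.319 5.765]
```

```bash
python3 -m crank '[[[0.1,0,2.5],[2.3,2.7,6.07],1],[[0.1,0,2.5],[2.3,2.7,6.07],1],[[0.1,0,2.5],[2.3,2.7,6.07],1],[[0.1,-1,2],[2.3,2.7,6.07],1],[[0.1,-2,1],[2.3,2.7,6.07],1],[[0.1,-2,0],[2.3,2.7,6.07],1],[[0.1,-2,0],[2.3,2.7,6.07],0],[[0.1,-2,0],[2.3,2.7,6.07],0],[[0.1,-2,0],[2.3,2.7,6.07],0],[[0.1,-2,0],[2.3,2.7,6.07],0],[[0.1,-2,0],[2.3,2.7,6.07],0],[[0.1,-2,0],[2.3,2.7,6.07],0]]'; python3 top.py
```

```text
t: 13.57
eef_pos: [0.5785, 0.1946, 0.2765]
tool_rot: [[-0.988, 0.132, 0.085], [0.125, 0.989, -0.085], [-0.096, -0.074, -0.993]]
wrist_force: [0.1, -0.6, 0.5]
width: 0.497
grip_force: 0.0
13.5667 [0.5785 0.1946 0.2765] [ 10.3635   5.1516  94.7265  -5.8631  76.2432 -71.0413]
up dp cm [ 0.05 -2.97 -0.29] rv [ 4.38  5.38 11.81] n 2.0 per row [ 0.023 -1.486 -0.145] [2.188 2.692 5.903]
0.1 dp cm [ -0.25   0.83 -13.54] rv [49.43  3.96 13.24] n 8.0 per row [-0.031  0.104 -1.693] [6.178 0.495 1.655]
0.034 dp cm [ -0.61   5.49 -18.21] rv [49.43  3.96 13.24] n 8.0 per row [-0.076  0.686 -2.276] [6.178 0.495 1.655]
```

```bash
python3 -m crank '[[[0,0.1,-0.9],[6.18,0.5,1.65],0],[[0,0.1,-0.9],[6.18,0.5,1.65],0],[[0,0.1,-0.9],[6.18,0.5,1.65],0],[[0,0.1,-0.9],[6.18,0.5,1.65],0],[[0,0.1,-0.9],[6.18,0.5,1.65],0],[[-0.1,0.1,-0.9],[6.18,0.5,1.65],0],[[-0.1,0.1,-0.9],[6.18,0.5,1.65],0],[[-0.1,0.1,-0.9],[6.18,0.5,1.65],0],[[0,0,-2],[0,0,0],0],[[0,0,-2],[0,0,0],0],[[0,0,0],[0,0,0],0]]'; python3 top.py; python3 - <<'E'
from h import *
L=np.array([.567,.320,.018]);xl=(h-up)/2**.5;zl=(h+up)/2**.5;E=np.c_[xl,l,zl];og=L+.07*zl
for n in ['wrist','scene']:
    c=cam(n);im,d=ctrl.grab_frame(n);cv2.imwrite(f'pics/c4_{n}.png',im[...,::-1])
    X=(cloud(c,d)-og)@E*1000
    X=X[(abs(X[:,1])<60)&(X[:,2]<75)&(X[:,2]>28)&(abs(X[:,0]+6)<15)]
    print(n,len(X)); 
    if len(X)>50:
        f=X[(X[:,2]<64)&(X[:,0]<0)];A=np.c_[np.ones(len(f)),f[:,1:]];k=np.linalg.lstsq(A,f[:,0],rcond=None)[0];print('front x = ',k,'at z 50:',k[0]+50*k[2],'zmax',np.percentile(X[:,2],[95,99]),'yrange',np.percentile(X[:,1],[1,99]))
    for q,x in {'door_top':(-4,0,70),'knuckle_high':(-9,67,34)}.items():
        for e in ctrl.mark_of(n,q)[:1]:print(q,e['score'],e['pixel'],proj(c,og+E@np.array(x)/1000)[0])
E
```

```text
t: 14.48
eef_pos: [0.5735, 0.2032, 0.1594]
tool_rot: [[-0.997, -0.043, -0.06], [-0.072, 0.707, 0.703], [0.012, 0.706, -0.708]]
wrist_force: [-0.1, -0.3, -1.0]
width: 0.498
grip_force: 0.0
14.4833 [0.5735 0.2032 0.1594] [  -8.6444   15.9943  103.4827   44.5226   78.1503 -119.1263]
up dp cm [ 0.55 -3.83 11.41] rv [-44.71  -4.02   0.55] n 7.0 per row [ 0.079 -0.547  1.631] [-6.387 -0.574  0.078]
0.1 dp cm [ 0.26 -0.02 -1.84] rv [ 0.17 -0.69  0.29] n 1.0 per row [ 0.259 -0.019 -1.839] [ 0.169 -0.691  0.288]
0.034 dp cm [-0.1   4.63 -6.51] rv [ 0.17 -0.69  0.29] n 2.0 per row [-0.051  2.317 -3.253] [ 0.084 -0.345  0.144]
wrist 4162
front x =  [-8.5846 -0.0266  0.01  ] at z 50: -8.083908692011954 zmax [70.5132 70.9614] yrange [-53.0237  55.7884]
door_top 0.87 [295.9, 289.3] [296.4976 282.7081]
knuckle_high 0.75 [311.2, 360.6] [311.5539 355.3073]
scene 1129
front x =  [-8.2617 -0.011   0.0119] at z 50: -7.664959062080038 zmax [70.2281 71.0216] yrange [-53.5438  57.101 ]
door_top 0.92 [261.3, 266.7] [256.9254 267.0556]
knuckle_high 0.67 [229.4, 256.9] [227.6956 255.7686]
```

```bash
python3 -m crank '[[[0.26,0,-1.85],[0.17,-0.7,0.3],0],[[-0.09,1.16,-1.17],[0,0,0],0],[[-0.09,1.16,-1.17],[0,0,0],0],[[-0.09,1.16,-1.17],[0,0,0],0],[[-0.09,1.16,-1.17],[0,0,0],0],[[0,0,0],[0,0,0],0]]' 80; python3 top.py
```

```text
t: 15.28
eef_pos: [0.5732, 0.2516, 0.0972]
tool_rot: [[-0.997, -0.061, -0.053], [-0.08, 0.705, 0.705], [-0.005, 0.707, -0.707]]
wrist_force: [0.3, 0.1, -0.1]
width: 0.504
grip_force: 0.0
15.2833 [0.5732 0.2516 0.0972] [  -3.9497   21.9801  103.7302   47.8398   70.7037 -122.0772]
up dp cm [ 0.58 -8.67 17.63] rv [-44.87  -3.25  -0.3 ] n 7.0 per row [ 0.082 -1.238  2.519] [-6.41  -0.464 -0.043]
0.1 dp cm [ 0.28 -4.86  4.38] rv [-0.01  0.31 -0.19] n 2.0 per row [ 0.141 -2.429  2.19 ] [-0.006  0.156 -0.093]
0.034 dp cm [-0.08 -0.21 -0.29] rv [-0.01  0.31 -0.19] n 1.0 per row [-0.078 -0.206 -0.288] [-0.011  0.313 -0.185]
```

```bash
python3 -m crank '[[[-0.08,-0.24,-0.26],[0,0,0],0],[[0,0,0],[0,0,0],0],[[0,0,0],[0,0,0],-1],[[0,0,0],[0,0,0],-1],[[0,0,0],[0,0,0],-1],[[0,0,0],[0,0,0],-1],[[0,0,0],[0,0,0],-1],[[0,0,0],[0,0,0],-1]]' 80; python3 top.py
```

```text
t: 15.95
eef_pos: [0.5748, 0.2473, 0.0971]
tool_rot: [[-0.997, -0.061, -0.048], [-0.077, 0.704, 0.706], [-0.009, 0.707, -0.707]]
wrist_force: [-2.0, -2.6, 6.3]
width: 0.08
grip_force: 78.9
15.95 [0.5748 0.2473 0.0971] [  -4.3856   21.9814  103.7603   47.8542   70.7241 -122.4411]
up dp cm [ 0.42 -8.24 17.65] rv [-44.91  -2.98  -0.22] n 7.0 per row [ 0.06  -1.177  2.521] [-6.416 -0.426 -0.031]
0.1 dp cm [ 0.13 -4.43  4.39] rv [-0.05  0.53 -0.01] n 2.0 per row [ 0.064 -2.215  2.197] [-0.026  0.263 -0.005]
0.034 dp cm [-0.23  0.22 -0.27] rv [-0.05  0.53 -0.01] n 1.0 per row [-0.233  0.222 -0.272] [-0.052  0.526 -0.011]
```

```bash
python3 -m crank '[[[-0.05,0.4,0.4],[0,0,0],-1],[[-0.05,0.8,0.8],[0,0,0],-1],[[-0.05,1.2,1.4],[0,0,0],-1],[[0,0.5,2.5],[0,0,0],-1],[[0,0,3],[-3,-0.2,0],-1],[[0,-0.5,3],[-6,-0.4,0],-1],[[0,-1,3],[-6,-0.4,0],-1],[[0,-1,2],[-6,-0.4,0],-1],[[0,-1,1],[-6,-0.4,0],-1],[[0,-1,0],[-6,-0.4,0],-1],[[0,-1,0],[-6,-0.4,0],-1],[[0,0,0],[-6,-0.4,0],-1]]'
cat > cup.py <<'E'
from h import *
ctrl.grab_frame('top');ctrl.grab_frame('scene')
for n in ['top','scene']:
    c=cam(n);f=np.load(n+'.npz');X=cloud(c,f['d'])
    k=(abs(X[:,2]-.168)<.007)&(X[:,0]>.45)&(X[:,0]<.72)&(X[:,1]<-.02)&(X[:,1]>-.28)
    p=X[k,:2].astype(np.float32);r=cv2.minAreaRect(p);print(n,k.sum(),np.median(X[k,2]),r);print(cv2.boxPoints(r))
    # robust edges along yaw
    best=None
    for a in np.arange(-45,-25,.5):
        e=np.radians(a);ex=np.array([np.cos(e),np.sin(e)]);ey=np.array([-ex[1],ex[0]])
        u=p@ex;v=p@ey;A=np.diff(np.percentile(u,[.7,99.3]))*np.diff(np.percentile(v,[.7,99.3]))
        if best is None or A<best[0]:best=(A,a,np.percentile(u,[.5,99.5]),np.percentile(v,[.5,99.5]),ex,ey)
    print(best)
    for q,z in [('pin_high',.116),('pin_low',.024),('latch_corner',.082)]:
        for e in ctrl.mark_of(n,q)[:2]:print(q,e['score'],e['pixel'],onz(c,e['pixel'],z)[0])
E
python3 cup.py
```

```text
t: 16.95
eef_pos: [0.5729, 0.2199, 0.2675]
tool_rot: [[-0.997, -0.079, -0.0], [-0.079, 0.997, -0.008], [0.001, -0.008, -1.0]]
wrist_force: [-0.2, -0.2, -2.9]
width: 0.081
grip_force: 78.3
top 4654 0.16707299637103845 ((0.5913354158401489, -0.15092797577381134), (0.1938171088695526, 0.1827106922864914), 56.210453033447266)
[[ 0.4615 -0.1807]
 [ 0.6134 -0.2823]
 [ 0.7212 -0.1212]
 [ 0.5693 -0.0196]]
(array([0.0273]), np.float64(-34.0), array([0.4847, 0.6651]), array([0.1228, 0.2877]), array([ 0.829 , -0.5592]), array([0.5592, 0.829 ]))
pin_high 0.63 [398.2, 240.7] [ 0.5465 -0.0571  0.116 ]
pin_low 0.65 [395.8, 244.2] [ 0.5445 -0.0635  0.024 ]
latch_corner 0.7 [446.8, 275.8] [ 0.4795 -0.1591  0.082 ]
scene 3495 0.16773488014291552 ((0.592803418636322, -0.1492464542388916), (0.19877232611179352, 0.18751129508018494), 56.298709869384766)
[[ 0.4597 -0.1799]
 [ 0.6157 -0.284 ]
 [ 0.7259 -0.1186]
 [ 0.5699 -0.0145]]
(array([0.0315]), np.float64(-35.0), array([0.4806, 0.6648]), array([0.1293, 0.3082]), array([ 0.8192, -0.5736]), array([0.5736, 0.8192]))
pin_high 0.45 [231.4, 248.4] [0.6387 0.2469 0.116 ]
```

```bash
cat > cup2.py <<'E'
from h import *
for n in ['top','scene']:
    c=cam(n);f=np.load(n+'.npz');d=f['d'];im=f['im'];H,W=d.shape;v,u=np.mgrid[:H,:W]
    P=world(c,np.c_[u.ravel(),v.ravel()],d.ravel()).reshape(H,W,3)
    m=(abs(P[...,2]-.168)<.008)&(im.min(2)>150)&(P[...,1]<0)&(P[...,1]>-.3)&(P[...,0]>.45)&(P[...,0]<.75)
    m=cv2.morphologyEx(m.astype(np.uint8),cv2.MORPH_OPEN,np.ones((3,3),np.uint8))
    k,lab,st,_=cv2.connectedComponentsWithStats(m);i=1+np.argmax(st[1:,4]);M=lab==i
    p=onz(c,np.c_[u[M],v[M]],.168)[:,:2].astype(np.float32);r=cv2.minAreaRect(p);print(n,M.sum(),r)
    for a in (-34,-34.5,-35,-35.5,-36,-36.5):
        e=np.radians(a);ex=np.array([np.cos(e),np.sin(e)]);ey=np.array([-ex[1],ex[0]]);U=p@ex;V=p@ey
        print(a,np.percentile(U,[0,1,99,100]),np.percentile(V,[0,1,99,100]))
    b=cv2.boxPoints(r);print(b)
E
python3 cup2.py
```

```text
top 4177 ((0.5606188774108887, -0.1419525444507599), (0.12739312648773193, 0.11695865541696548), 54.56925964355469)
-34 [0.4842 0.487  0.6012 0.604 ] [0.1335 0.1354 0.258  0.2606]
-34.5 [0.483  0.4854 0.5993 0.6017] [0.1377 0.1401 0.2627 0.265 ]
-35 [0.4817 0.4838 0.5975 0.5994] [0.142  0.1448 0.2674 0.2693]
-35.5 [0.4804 0.482  0.5957 0.5973] [0.1462 0.1495 0.2722 0.2737]
-36 [0.4786 0.4803 0.5938 0.5957] [0.1505 0.1541 0.2769 0.2785]
-36.5 [0.4767 0.4785 0.5919 0.5941] [0.1547 0.1587 0.2816 0.2836]
[[ 0.476  -0.16  ]
 [ 0.5713 -0.2278]
 [ 0.6452 -0.124 ]
 [ 0.5499 -0.0561]]
scene 2917 ((0.5609385967254639, -0.14041605591773987), (0.12789684534072876, 0.11888155341148376), 54.59700393676758)
-34 [0.483  0.4854 0.6016 0.6041] [0.1327 0.135  0.2601 0.2622]
-34.5 [0.4816 0.4838 0.5998 0.6019] [0.1378 0.1398 0.2648 0.2666]
-35 [0.4803 0.4821 0.5981 0.5996] [0.1428 0.1445 0.2697 0.271 ]
-35.5 [0.4788 0.4803 0.5963 0.5978] [0.1474 0.1492 0.2748 0.2753]
-36 [0.4773 0.4786 0.5945 0.5964] [0.1516 0.1538 0.2797 0.2798]
-36.5 [0.4754 0.4768 0.5925 0.595 ] [0.1559 0.1585 0.2841 0.285 ]
[[ 0.4754 -0.1581]
 [ 0.5723 -0.227 ]
 [ 0.6464 -0.1227]
 [ 0.5495 -0.0539]]
```

```bash
cat > hang.py <<'E'
from h import *
L=np.array([.567,.320,.018]);xl=(h-up)/2**.5;zl=(h+up)/2**.5;E=np.c_[xl,l,zl];og=L+.07*zl
A0=np.array([[-.997,-.061,-.048],[-.077,.704,.706],[-.009,.707,-.707]]);p0=np.array([.5748,.2473,.0971])
tpd=E.T@(p0-og)
T2=RM([0,0,-1],[-1,0,0])  # tool axes in door frame, nominal
a=np.radians(-35.4);ex=np.array([np.cos(a),np.sin(a),0]);ey=np.array([-ex[1],ex[0],0])
C0=np.array([.5644,-.1424,0]);CR=np.c_[ex,ey,up]
def pin(z): return C0+CR@[-.0675,.058,z]
def doorR(th):
    b=np.radians(-35.4-th);x=np.array([np.cos(b),np.sin(b),0]);return np.c_[x,np.cross(up,x),up]
def target(th,lift,back=0,adj=(0,0)):
    D=doorR(th);o=pin(.024+lift)-D@[-.009,.067+back,-.058]+[adj[0],adj[1],0];return o+D@tpd,D@T2
def heldpose():
    s=ctrl.state();A=np.array(s['tool_rot']);D=A@T2.T;return s['eef_pos']-D@tpd,D
PT={'door_top':(-4,0,70),'door_bottom':(0,0,-70),'door_free_edge':(-4,-55,0),'knuckle_low':(-9,67,-58),'knuckle_high':(-9,67,34),'door_handle':(-36,0,-8)}
E
python3 - <<'E'
from hang import *
print(tpd*1000,E.T@A0,pin(.024),ctrl.state()['joint_positions'])
for th in (90,100):
    for lift,back in((.1,.06),(.03,.05),(.03,0)):
        plan(*target(th,lift,back),(th,lift,back)); print(target(th,lift,back)[0])
o,D=heldpose()
for n in ['scene','top']:
    c=cam(n);im,d=ctrl.grab_frame(n);cv2.imwrite(f'pics/c5_{n}.png',im[...,::-1])
    for q,x in PT.items():
        for e in ctrl.mark_of(n,q)[:1]:print(n,q,round(e['score'],2),e['pixel'],proj(c,o+D@np.array(x)/1000)[0])
E
```

```text
[-4.2528  2.1642 37.6115] [[ 0.0062 -0.9996 -0.0004]
 [-1.     -0.0065  0.0066]
 [-0.0065  0.0003 -1.0003]] [ 0.543 -0.056  0.024] [ 10.534    7.7964  92.7177  -0.0609  79.6814 -83.9806]
(90, 0.1, 0.06) dp cm [-13.41 -20.83  -4.67] rv [  0.03  -0.21 -39.93] n 7.0 per row [-1.915 -2.976 -0.668] [ 0.004 -0.03  -5.704]
[0.4385 0.0124 0.2196]
(90, 0.03, 0.05) dp cm [-12.59 -21.41 -11.67] rv [  0.03  -0.21 -39.93] n 7.0 per row [-1.799 -3.058 -1.668] [ 0.004 -0.03  -5.704]
[0.4466 0.0066 0.1496]
(90, 0.03, 0) dp cm [ -8.52 -24.31 -11.67] rv [  0.03  -0.21 -39.93] n 7.0 per row [-1.217 -3.472 -1.668] [ 0.004 -0.03  -5.704]
[ 0.4874 -0.0223  0.1496]
(100, 0.1, 0.06) dp cm [-12.06 -19.12  -4.67] rv [  0.01  -0.21 -49.93] n 8.0 per row [-1.508 -2.39  -0.584] [ 0.001 -0.026 -6.241]
[0.4519 0.0295 0.2196]
(100, 0.03, 0.05) dp cm [-11.36 -19.83 -11.67] rv [  0.01  -0.21 -49.93] n 8.0 per row [-1.42  -2.479 -1.459] [ 0.001 -0.026 -6.241]
[0.459  0.0224 0.1496]
(100, 0.03, 0) dp cm [ -7.85 -23.39 -11.67] rv [  0.01  -0.21 -49.93] n 8.0 per row [-0.981 -2.924 -1.459] [ 0.001 -0.026 -6.241]
[ 0.4941 -0.0132  0.1496]
scene door_top 0.67 [244.6, 212.5] [245.421  210.5033]
scene door_bottom 0.8 [258.4, 259.7] [259.1586 256.0368]
scene door_free_edge 0.77 [267.8, 260.4] [269.5362 258.8632]
scene door_handle 0.64 [233.9, 248.2] [235.8686 247.9005]
```

```bash
python3 -m crank '[[[-1.8,-2,0],[0,0,-5],-1],[[-1.8,-2.5,0],[0,0,-5],-1],[[-1.8,-2.5,0],[0,0,-5],-1],[[-1.8,-2.5,0],[0,0,-5],-1],[[-1.8,-2.5,-1],[0,0,-5],-1],[[-1.8,-2.5,-1],[0,0,-5],-1],[[-1.8,-2.5,-2],[0,0,-5],-1],[[0,-2.5,-2],[0,0,-5],-1],[[0,-2.1,-2.5],[0,-0.2,0],-1],[[0,0,-2.2],[0,0,0],-1],[[0,0,0],[0,0,0],-1],[[0,0,0],[0,0,0],-1]]'
cat > see.py <<'E'
from hang import *
import sys
o,D=heldpose();s=ctrl.state();print(s['t'],s['eef_pos'])
print('pred knuckle in pin frame mm',(CR.T@(o+D@np.array([-.009,.067,-.058])-pin(.024))*1000).round(1))
for lift,back in((.03,.05),(.03,0),(0,0)):plan(*target(90,lift,back),(lift,back))
for n in sys.argv[2:]:
    c=cam(n);im,d=ctrl.grab_frame(n);cv2.imwrite(f'pics/{sys.argv[1]}_{n}.png',im[...,::-1])
    for q,x in PT.items():
        for e in ctrl.mark_of(n,q)[:1]:print(n,q,round(e['score'],2),e['pixel'],proj(c,o+D@np.array(x)/1000)[0].round(1))
    for q,z in (('pin_high',.116),('pin_low',.024)):
        for e in ctrl.mark_of(n,q)[:1]:print(n,q,round(e['score'],2),e['pixel'],proj(c,pin(z))[0].round(1),onz(c,e['pixel'],z)[0])
E
python3 see.py c6 scene top
```

```text
t: 19.05
eef_pos: [0.4459, 0.0057, 0.1593]
tool_rot: [[-0.815, 0.58, -0.002], [0.58, 0.815, 0.0], [0.002, -0.001, -1.0]]
wrist_force: [-0.2, -0.0, -1.6]
width: 0.079
grip_force: 78.8
19.05 [0.4459 0.0057 0.1593]
pred knuckle in pin frame mm [-50.3  -1.3  39.6]
(0.03, 0.05) dp cm [ 0.08  0.09 -0.97] rv [-0.02 -0.12  0.02] n 1.0 per row [ 0.077  0.092 -0.972] [-0.02  -0.117  0.024]
(0.03, 0) dp cm [ 4.15 -2.8  -0.97] rv [-0.02 -0.12  0.02] n 2.0 per row [ 2.076 -1.402 -0.486] [-0.01  -0.058  0.012]
(0, 0) dp cm [ 4.15 -2.8  -3.97] rv [-0.02 -0.12  0.02] n 2.0 per row [ 2.076 -1.402 -1.986] [-0.01  -0.058  0.012]
scene door_top 0.58 [400.9, 245.5] [399.  245.4]
scene door_bottom 0.65 [390.1, 284.5] [391.6 283.1]
scene door_free_edge 0.9 [392.2, 294.5] [394.2 292.3]
scene knuckle_low 0.76 [387.9, 247.7] [387.7 250.8]
scene knuckle_high 0.2 [236.9, 312.5] [393.2 225.1]
scene door_handle 0.59 [374.2, 264.9] [376.2 266.6]
scene pin_high 0.61 [390.5, 214.0] [389.9 215.5] [ 0.5454 -0.0593  0.116 ]
top door_free_edge 0.43 [386.3, 263.1] [348.1 316.3]
top knuckle_low 0.64 [382.2, 262.3] [380.6 264.1]
top knuckle_high 0.54 [387.1, 263.4] [385.1 263.3]
top pin_high 0.66 [399.5, 239.2] [397.6 242.5] [ 0.5494 -0.0596  0.116 ]
top pin_low 0.65 [396.7, 243.1] [392.3 244.9] [ 0.5469 -0.0654  0.024 ]
```

```bash
python3 -c "
import cv2
a=cv2.imread('pics/c6_scene.png')[150:310,280:480];cv2.imwrite('pics/c6.png',cv2.resize(a,None,fx=3.7,fy=3.7,interpolation=cv2.INTER_CUBIC))"
```

```text
(no output)
```

View pics/c6.png

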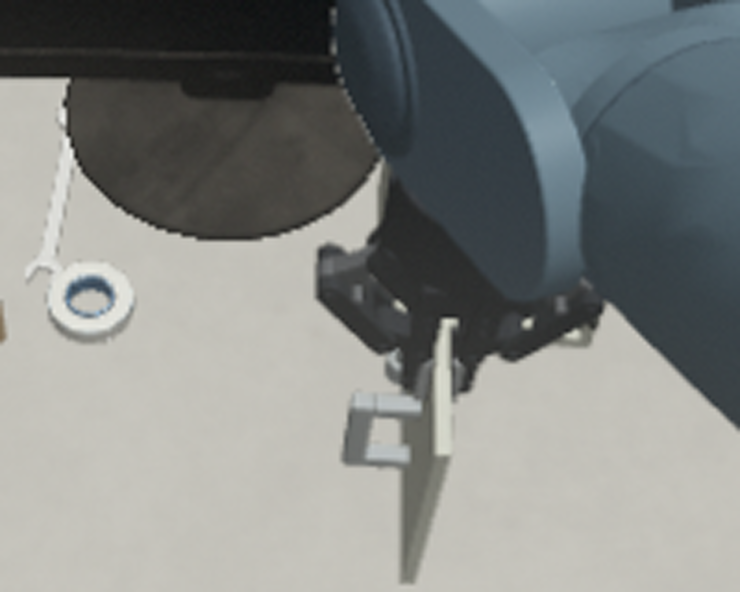

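The arm hides the pins from the scene camera. The door hangs upright, with its free edge at about (440,400) in the crop. I'll check the pins in the unobstructed first pictures.

```bash
python3 - <<'E'
from hang import *
out=[]
for n,(x0,y0) in (('scene',(360,195)),('top',(375,222))):
    c=cam(n);im=cv2.imread(f'pics/{n}0.png')[y0:y0+50,x0:x0+50];S=8
    a=cv2.resize(im,None,fx=S,fy=S,interpolation=cv2.INTER_CUBIC)
    for z0 in (.024,.116):
        p=(proj(c,[pin(z0),pin(z0+.022)])-[x0,y0]+.5)*S;p=p.astype(int)
        cv2.line(a,tuple(map(int,p[0])),tuple(map(int,p[1])),(0,0,255),1);cv2.circle(a,tuple(map(int,p[0])),3,(0,255,0),-1)
    out.append(a)
cv2.imwrite('pics/pins.png',np.hstack(out))
E
```

```text
(no output)
```

View pics/pins.png

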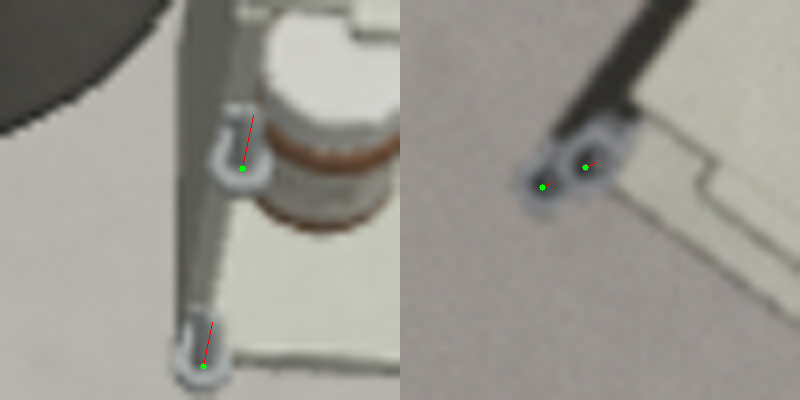

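```bash
python3 - <<'E'
from hang import *
for n,sh in (('scene',(-1.4,-1.1)),('top',(-.6,0))):
    c=cam(n);tip=pin(.13);px=proj(c,tip)[0]
    w=onz(c,px+sh,.13)[0]-tip;print(n,w*1000,'in cup frame',CR.T@w*1000)
E
```

```text
scene [3.6189 0.784  0.    ] in cup frame [2.4957 2.7354 0.    ]
top [-0.0164  1.1492  0.    ] in cup frame [-0.679   0.9273  0.    ]
```

```bash
sed -i 's/C0=np.array(\[.5644,-.1424,0\])/C0=np.array([.5660,-.1418,0])/' hang.py
python3 -m crank '[[[1.0,-0.7,-0.4],[0,0,0],-1],[[1.0,-0.7,-0.4],[0,0,0],-1],[[0.5,-0.1,-0.2],[0,0,0],-1],[[0,0,0],[0,0,0],-1],[[0,0,0],[0,0,0],-1]]'; python3 see.py c7 top scene; python3 - <<'E'
from hang import *
out=[];o,D=heldpose()
for n,(x0,y0) in (('top',(365,215)),('scene',(365,195))):
    c=cam(n);im=cv2.imread(f'pics/c7_{n}.png')[y0:y0+60,x0:x0+60];S=6
    a=cv2.resize(im,None,fx=S,fy=S,interpolation=cv2.INTER_CUBIC);b=a.copy()
    K=lambda x:o+D@np.array(x)/1000
    for P,Q,col in ((pin(.024),pin(.046),(0,0,255)),(pin(.116),pin(.138),(0,0,255)),(K((-9,67,-58)),K((-9,67,-42)),(255,0,0)),(K((-9,67,34)),K((-9,67,50)),(255,0,0)),(K((-4,55,70)),K((-4,-55,70)),(0,255,0))):
        p=((proj(c,[P,Q])-[x0,y0]+.5)*S).astype(int);cv2.line(a,tuple(map(int,p[0])),tuple(map(int,p[1])),col,1)
    t=np.linspace(0,6.28,40)
    for z in (-42,50):
        p=((proj(c,[K((-9+9*np.cos(i),67+9*np.sin(i),z)) for i in t])-[x0,y0]+.5)*S).astype(int);cv2.polylines(a,[p],True,(255,0,255),1)
    out.append(np.hstack([a,b]))
cv2.imwrite('pics/c7.png',cv2.resize(np.vstack(out),(600,600)))
E
```

```text
t: 20.37
eef_pos: [0.4713, -0.0093, 0.1497]
tool_rot: [[-0.815, 0.579, -0.001], [0.579, 0.815, -0.0], [0.001, -0.0, -1.0]]
wrist_force: [-0.3, -0.1, -1.6]
width: 0.084
grip_force: 78.9
20.3667 [ 0.4713 -0.0093  0.1497]
pred knuckle in pin frame mm [-21.7  -0.1  30. ]
(0.03, 0.05) dp cm [-2.31  1.65 -0.  ] rv [ 0.   -0.04  0.01] n 1.0 per row [-2.309  1.649 -0.005] [ 0.001 -0.041  0.006]
(0.03, 0) dp cm [ 1.77 -1.25 -0.  ] rv [ 0.   -0.04  0.01] n 1.0 per row [ 1.766 -1.248 -0.005] [ 0.001 -0.041  0.006]
(0, 0) dp cm [ 1.77 -1.25 -3.  ] rv [ 0.   -0.04  0.01] n 1.0 per row [ 1.766 -1.248 -3.005] [ 0.001 -0.041  0.006]
top door_top 0.6 [332.1, 188.0] [375.4 280.6]
top knuckle_low 0.6 [391.1, 253.9] [387.5 251.9]
top knuckle_high 0.53 [394.5, 251.6] [392.6 250. ]
top pin_high 0.66 [399.0, 243.2] [397.3 241.7] [ 0.5416 -0.0587  0.116 ]
top pin_low 0.66 [396.0, 243.7] [392.  244.1] [ 0.5456 -0.0639  0.024 ]
scene door_top 0.86 [398.8, 234.4] [396.5 234.2]
scene door_bottom 0.63 [389.8, 274.2] [389.7 272.2]
scene door_free_edge 0.83 [390.5, 283.9] [392.  280.1]
scene knuckle_low 0.82 [389.6, 238.0] [385.9 241. ]
scene knuckle_high 0.59 [375.1, 256.5] [391.  215.1]
scene door_handle 0.93 [376.8, 256.3] [374.6 255.6]
scene pin_high 0.23 [392.6, 254.3] [389.2 215.1] [ 0.4672 -0.0078  0.116 ]
```

View pics/c7.png

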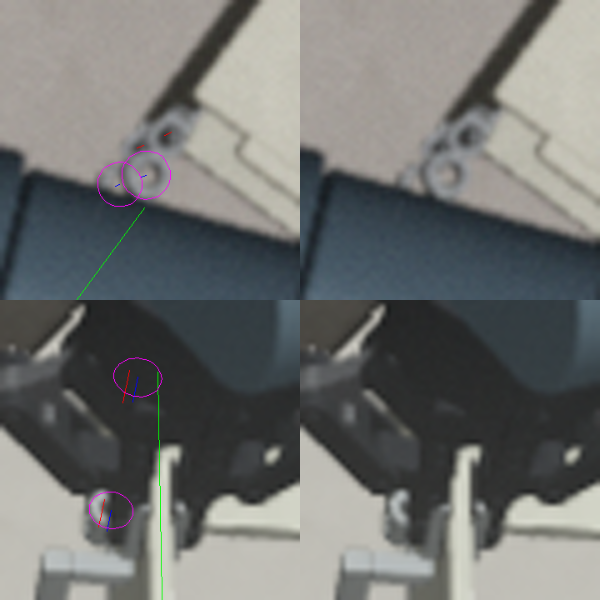

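The top view shows the upper knuckle ring at (146,176), where the model predicts (146,175). The pin is at (168,135), also on its prediction. I'll advance and lower.

```bash
python3 -m crank '[[[0.8,-0.55,0],[0,0,0],-1],[[0.6,-0.4,0],[0,0,0],-1],[[0.37,-0.3,0],[0,0,0],-1],[[0,0,0],[0,0,0],-1],[[0,0,0],[0,0,0],-1]]'; python3 see.py c8 
```

```text
t: 21.68
eef_pos: [0.4895, -0.0223, 0.1498]
tool_rot: [[-0.815, 0.58, 0.0], [0.58, 0.815, -0.0], [-0.0, -0.0, -1.0]]
wrist_force: [-0.3, -0.3, -2.6]
width: 0.08
grip_force: 78.9
21.6833 [ 0.4895 -0.0223  0.1498]
pred knuckle in pin frame mm [ 0.8 -0.2 30.2]
(0.03, 0.05) dp cm [-4.13  2.95 -0.02] rv [0.02 0.   0.03] n 2.0 per row [-2.066  1.476 -0.008] [0.011 0.    0.015]
(0.03, 0) dp cm [-0.06  0.06 -0.02] rv [0.02 0.   0.03] n 1.0 per row [-0.057  0.055 -0.016] [0.021 0.001 0.03 ]
(0, 0) dp cm [-0.06  0.06 -3.02] rv [0.02 0.   0.03] n 1.0 per row [-0.057  0.055 -3.016] [0.021 0.001 0.03 ]
```

```bash
python3 -m crank '[[[-0.06,0.05,-0.3],[0,0,0],-1],[[0,0,-0.3],[0,0,0],-1],[[0,0,-0.3],[0,0,0],-1],[[0,0,0],[0,0,0],-1]]';  python3 -m crank '[[[0,0,-0.25],[0,0,0],-1],[[0,0,-0.25],[0,0,0],-1],[[0,0,0],[0,0,0],-1]]'; python3 see.py c8
```

```text
t: 22.02
eef_pos: [0.4879, -0.0212, 0.1399]
tool_rot: [[-0.815, 0.579, -0.001], [0.579, 0.815, 0.0], [0.001, -0.001, -1.0]]
wrist_force: [0.5, 0.2, -2.9]
width: 0.079
grip_force: 78.9
t: 22.27
eef_pos: [0.4883, -0.0213, 0.1353]
tool_rot: [[-0.815, 0.579, -0.001], [0.579, 0.815, -0.0], [0.0, -0.0, -1.0]]
wrist_force: [-0.8, 1.3, -2.4]
width: 0.08
grip_force: 78.9
22.2667 [ 0.4883 -0.0213  0.1353]
pred knuckle in pin frame mm [-0.8 -0.1 15.7]
(0.03, 0.05) dp cm [-4.01  2.86  1.43] rv [ 0.01 -0.04 -0.  ] n 2.0 per row [-2.003  1.428  0.716] [ 0.004 -0.018 -0.   ]
(0.03, 0) dp cm [ 0.07 -0.04  1.43] rv [ 0.01 -0.04 -0.  ] n 1.0 per row [ 0.069 -0.041  1.431] [ 0.008 -0.037 -0.   ]
(0, 0) dp cm [ 0.07 -0.04 -1.57] rv [ 0.01 -0.04 -0.  ] n 1.0 per row [ 0.069 -0.041 -1.569] [ 0.008 -0.037 -0.   ]
```

```bash
python3 -m crank '[[[0,0,-0.25],[0,0,0],-1],[[0,0,-0.25],[0,0,0],-1],[[0,0,0],[0,0,0],-1]]';  python3 -m crank '[[[0,0,-0.25],[0,0,0],-1],[[0,0,-0.25],[0,0,0],-1],[[0,0,0],[0,0,0],-1]]'; python3 see.py c8
```

```text
t: 22.52
eef_pos: [0.4883, -0.0214, 0.1303]
tool_rot: [[-0.815, 0.579, -0.001], [0.579, 0.815, -0.0], [0.0, -0.0, -1.0]]
wrist_force: [0.2, 0.8, -2.5]
width: 0.081
grip_force: 78.9
t: 22.77
eef_pos: [0.4884, -0.0214, 0.1252]
tool_rot: [[-0.815, 0.579, -0.0], [0.579, 0.815, -0.0], [0.0, -0.0, -1.0]]
wrist_force: [-1.6, -1.0, -2.0]
width: 0.078
grip_force: 78.8
22.7667 [ 0.4884 -0.0214  0.1252]
pred knuckle in pin frame mm [-0.7 -0.1  5.6]
(0.03, 0.05) dp cm [-4.01  2.86  2.44] rv [ 0.01 -0.02  0.  ] n 2.0 per row [-2.007  1.43   1.218] [ 0.004 -0.011  0.002]
(0.03, 0) dp cm [ 0.06 -0.04  2.44] rv [ 0.01 -0.02  0.  ] n 1.0 per row [ 0.061 -0.036  2.437] [ 0.009 -0.021  0.004]
(0, 0) dp cm [ 0.06 -0.04 -0.56] rv [ 0.01 -0.02  0.  ] n 1.0 per row [ 0.061 -0.036 -0.563] [ 0.009 -0.021  0.004]
```

```bash
python3 -m crank '[[[0,0,-0.2],[0,0,0],-1],[[0,0,-0.2],[0,0,0],-1],[[0,0,0],[0,0,0],-1]]';  python3 -m crank '[[[0,0,-0.15],[0,0,0],-1],[[0,0,0],[0,0,0],-1]]'; python3 -m crank '[[[0,0,-0.15],[0,0,0],-1],[[0,0,0],[0,0,0],-1]]'; python3 see.py c8
```

```text
t: 23.02
eef_pos: [0.4884, -0.0214, 0.1214]
tool_rot: [[-0.815, 0.579, -0.0], [0.579, 0.815, -0.0], [-0.0, -0.0, -1.0]]
wrist_force: [-1.2, -0.6, -2.4]
width: 0.08
grip_force: 79.0
t: 23.18
eef_pos: [0.4885, -0.0215, 0.1202]
tool_rot: [[-0.815, 0.579, -0.0], [0.579, 0.815, -0.0], [-0.0, -0.0, -1.0]]
wrist_force: [-1.3, -1.0, -1.2]
width: 0.078
grip_force: 79.0
t: 23.35
eef_pos: [0.4886, -0.0213, 0.1199]
tool_rot: [[-0.815, 0.579, -0.001], [0.579, 0.815, -0.0], [0.0, -0.001, -1.0]]
wrist_force: [-7.9, 1.3, 7.3]
width: 0.08
grip_force: 80.4
23.35 [ 0.4886 -0.0213  0.1199]
pred knuckle in pin frame mm [-0.6  0.   0.2]
(0.03, 0.05) dp cm [-4.04  2.86  2.98] rv [ 0.01 -0.04  0.  ] n 2.0 per row [-2.018  1.428  1.488] [ 0.005 -0.021  0.002]
(0.03, 0) dp cm [ 0.04 -0.04  2.98] rv [ 0.01 -0.04  0.  ] n 1.0 per row [ 0.04  -0.041  2.976] [ 0.01  -0.042  0.004]
(0, 0) dp cm [ 0.04 -0.04 -0.02] rv [ 0.01 -0.04  0.  ] n 1.0 per row [ 0.04  -0.041 -0.024] [ 0.01  -0.042  0.004]
```

```bash
python3 -m crank '[[[0,0,0.1],[0,0,0],-0.5],[[0,0,0],[0,0,0],-0.3],[[0,0,0],[0,0,0],0],[[0,0,0],[0,0,0],0],[[0,0,0],[0,0,0],0],[[0,0,1],[0,0,0],0],[[0,0,3],[0,0,0],0],[[0,0,4],[0,0,0],0],[[0,0,2],[0,0,0],0],[[0,0,0],[0,0,0],0]]'
cat > sw.py <<'E'
from hang import *
import sys
def doorpt(th,x): D=doorR(th);return pin(.024)+D@(np.array(x)/1000-[-.009,.067,-.058])
def state(tag,show=True):
    s=ctrl.state();A=np.array(s['tool_rot']);print(s['t'],s['eef_pos'],s['joint_positions'],'cup',(CR.T@(np.array(s['eef_pos'])-C0)*1000).round(1))
for th in (100,90,80):
    for q in ('door_handle','knuckle_low','knuckle_high','door_top','door_free_edge'):
        print(th,q,[proj(cam(n),doorpt(th,PT[q]))[0].round(1) for n in ('scene','top')])
state('')
for n in ('scene','top'):
    im,d=ctrl.grab_frame(n);cv2.imwrite(f'pics/{sys.argv[1]}_{n}.png',im[...,::-1])
    for q in ('door_handle','knuckle_low','knuckle_high','door_top','door_free_edge'):
        for e in ctrl.mark_of(n,q)[:1]:print(n,q,round(e['score'],2),e['pixel'])
E
python3 sw.py d1
```

```text
t: 24.18
eef_pos: [0.492, -0.0223, 0.2268]
tool_rot: [[-0.815, 0.579, 0.012], [0.579, 0.815, -0.004], [-0.012, 0.004, -1.0]]
wrist_force: [1.4, -0.1, 0.5]
width: 0.5
grip_force: 0.0
100 door_handle [array([367.8, 251.2]), array([361.7, 256.1])]
100 knuckle_low [array([384.3, 240. ]), array([392. , 244.1])]
100 knuckle_high [array([389.2, 215.1]), array([397.3, 241.7])]
100 door_top [array([387.9, 232.9]), array([375.9, 267.2])]
100 door_free_edge [array([378.9, 276.3]), array([353.2, 286.4])]
90 door_handle [array([373.4, 253.9]), array([364.5, 261.6])]
90 knuckle_low [array([384.3, 240. ]), array([392. , 244.1])]
90 knuckle_high [array([389.2, 215.1]), array([397.3, 241.7])]
90 door_top [array([394.3, 233.3]), array([380.9, 271. ])]
90 door_free_edge [array([390. , 277.4]), array([361.5, 293.1])]
80 door_handle [array([379.4, 255.9]), array([368.3, 266.6])]
80 knuckle_low [array([384.3, 240. ]), array([392. , 244.1])]
80 knuckle_high [array([389.2, 215.1]), array([397.3, 241.7])]
80 door_top [array([400.5, 232.8]), array([386.5, 273.8])]
80 door_free_edge [array([401. , 276.8]), array([370.9, 298.3])]
24.1833 [ 0.492  -0.0223  0.2268] [-15.8023  -7.8017 112.5127  -0.0152  74.5872 -70.4077] cup [-129.6   54.5  226.8]
scene door_handle 0.56 [373.8, 253.5]
scene knuckle_low 0.68 [388.0, 237.2]
scene knuckle_high 0.91 [391.1, 215.1]
scene door_top 0.89 [395.2, 236.4]
scene door_free_edge 0.93 [389.6, 280.5]
top knuckle_low 0.32 [236.0, 231.7]
```

```bash
cat > push.py <<'E'
from hang import *
import sys
def doorpt(th,x): D=doorR(th);return pin(.024)+D@(np.array(x)/1000-[-.009,.067,-.058])
def tgt(th,x,y=-38,z=33):
    D=doorR(th);return doorpt(th,(x,y,z)),np.c_[np.cross(D[:,1],-up),D[:,1],-up]
if __name__=='__main__':
    s=ctrl.state();print(s['t'],s['eef_pos'],s['joint_positions'],s['wrist_force'])
    plan(tgt(90,-60)[0],tgt(90,-60)[1],'pre')
    P0=tgt(90,-60);prev=None
    for th,x in [(90,-60),(90,-26)]+[(t,-20) for t in range(84,-1,-6)]:
        p=tgt(th,x)[0]
        if prev is not None:print(th,((p-prev)*100).round(2),end='; ')
        prev=p
    print()
    i=0
    for a in sys.argv[1:]:
        th,x=map(float,a.split(','));plan(*tgt(th,x),a)
E
python3 push.py
```

```text
24.7833 [ 0.4885 -0.0214  0.2195] [-15.8118  -7.4367 112.9713  -0.0164  74.4933 -70.4035] [ 0.1113 -0.194   0.5136]
pre dp cm [  0.     6.84 -10.45] rv [ -0.02  -0.03 -90.  ] n 13.0 per row [ 0.     0.526 -0.803] [-0.001 -0.002 -6.923]
90 [-1.97 -2.77  0.  ]; 84 [-1.03 -1.36  0.  ]; 78 [-0.59 -0.93  0.  ]; 72 [-0.49 -0.99  0.  ]; 66 [-0.38 -1.04  0.  ]; 60 [-0.27 -1.07  0.  ]; 54 [-0.16 -1.09  0.  ]; 48 [-0.05 -1.1   0.  ]; 42 [ 0.07 -1.1   0.  ]; 36 [ 0.18 -1.09  0.  ]; 30 [ 0.3  -1.06  0.  ]; 24 [ 0.41 -1.03  0.  ]; 18 [ 0.51 -0.98  0.  ]; 12 [ 0.61 -0.92  0.  ]; 6 [ 0.7  -0.85  0.  ]; 0 [ 0.79 -0.77  0.  ];
```

```bash
python3 -m crank '[[[0,1,0],[0,0,-7],-1],[[0,1,0],[0,0,-7],-1],[[0,1,0],[0,0,-7],-1],[[0,1,0],[0,0,-7],-1],[[0,1,0],[0,0,-7],-1],[[0,1,0],[0,0,-7],-1],[[0,0.84,0],[0,0,-7],-1],[[0,0,0],[0,0,-7],-1],[[0,0,-1],[0,0,-7],-1],[[0,0,-2],[0,0,-7],-1],[[0,0,-2.5],[0,0,-7],-1],[[0,0,-2.5],[0,0,-7],-1]]' 60; python3 -m crank '[[[0,0,-2.4],[0,0,-6],-1],[[0,0,0],[0,0,0],-1]]'; python3 push.py 90,-26 90,-20 | tail -2
```

```text
t: 25.78
eef_pos: [0.4891, 0.047, 0.1395]
tool_rot: [[0.496, 0.868, 0.001], [0.868, -0.496, -0.001], [0.0, 0.002, -1.0]]
wrist_force: [0.1, 0.1, -0.3]
width: 0.002
grip_force: 0.0
t: 25.95
eef_pos: [0.4849, 0.0474, 0.1109]
tool_rot: [[0.581, 0.814, -0.01], [0.814, -0.581, 0.001], [-0.005, -0.009, -1.0]]
wrist_force: [0.0, -0.4, -1.0]
width: 0.002
grip_force: 0.0
90,-26 dp cm [-1.6  -2.82  0.41] rv [-0.06 -0.59  0.1 ] n 1.0 per row [-1.604 -2.816  0.406] [-0.061 -0.589  0.1  ]
90,-20 dp cm [-1.95 -3.3   0.41] rv [-0.06 -0.59  0.1 ] n 1.0 per row [-1.951 -3.305  0.406] [-0.061 -0.589  0.1  ]
```

```bash
python3 -m crank '[[[-0.8,-1.4,0.2],[0,0,0],-1],[[-0.8,-1.4,0.2],[0,0,0],-1],[[-0.5,-0.7,0],[0,0,3],-1],[[-0.5,-0.7,0],[0,0,3],-1],[[-0.3,-0.46,0],[0,0,3],-1],[[-0.3,-0.47,0],[0,0,3],-1],[[-0.25,-0.5,0],[0,0,3],-1],[[-0.24,-0.5,0],[0,0,3],-1],[[-0.19,-0.52,0],[0,0,3],-1],[[-0.19,-0.52,0],[0,0,3],-1],[[-0.13,-0.53,0],[0,0,3],-1],[[-0.13,-0.54,0],[0,0,3],-1]]'; python3 push.py 60,-20 | tail -1;  python3 -m crank '[[[-0.08,-0.54,0],[0,0,3],-1],[[-0.08,-0.55,0],[0,0,3],-1],[[-0.02,-0.55,0],[0,0,3],-1],[[-0.02,-0.55,0],[0,0,3],-1],[[0.03,-0.55,0],[0,0,3],-1],[[0.04,-0.55,0],[0,0,3],-1],[[0.09,-0.55,0],[0,0,3],-1],[[0.09,-0.54,0],[0,0,3],-1],[[0.15,-0.53,0],[0,0,3],-1],[[0.15,-0.53,0],[0,0,3],-1]]'; python3 push.py 30,-20 24,-20| tail -2
```

```text
t: 26.95
eef_pos: [0.446, -0.0359, 0.1214]
tool_rot: [[0.088, 0.996, 0.002], [0.996, -0.088, -0.001], [-0.001, 0.002, -1.0]]
wrist_force: [0.5, 0.4, -0.1]
width: 0.002
grip_force: 0.1
60,-20 dp cm [-0.5   0.13 -0.64] rv [ 0.06  0.09 -0.33] n 1.0 per row [-0.496  0.131 -0.642] [ 0.057  0.089 -0.328]
t: 27.78
eef_pos: [0.4497, -0.0904, 0.1214]
tool_rot: [[-0.421, 0.907, 0.002], [0.907, 0.421, -0.001], [-0.002, 0.001, -1.0]]
wrist_force: [0.4, 0.5, 0.4]
width: 0.003
grip_force: 0.1
30,-20 dp cm [-0.51  0.13 -0.64] rv [ 0.07  0.1  -0.32] n 1.0 per row [-0.513  0.131 -0.643] [ 0.072  0.101 -0.321]
24,-20 dp cm [-0.11 -0.9  -0.64] rv [0.07 0.11 5.68] n 1.0 per row [-0.106 -0.897 -0.643] [0.067 0.105 5.679]
```

```bash
python3 -m crank '[[[0.1,-0.5,0],[0,0,3],-1],[[0.1,-0.5,0],[0,0,3],-1],[[0.2,-0.49,0],[0,0,3],-1],[[0.2,-0.49,0],[0,0,3],-1],[[0.25,-0.46,0],[0,0,3],-1],[[0.25,-0.46,0],[0,0,3],-1],[[0.3,-0.43,0],[0,0,3],-1],[[0.3,-0.43,0],[0,0,3],-1]]'; python3 push.py 6,-20 0,-20| tail -2; python3 sw.py d2 | tail -11
```

```text
t: 28.45
eef_pos: [0.4667, -0.128, 0.1214]
tool_rot: [[-0.754, 0.657, 0.002], [0.657, 0.754, -0.001], [-0.002, 0.0, -1.0]]
wrist_force: [0.1, -0.3, -0.4]
width: 0.001
grip_force: 0.1
6,-20 dp cm [ 0.02  0.11 -0.64] rv [ 0.07  0.1  -0.32] n 1.0 per row [ 0.021  0.112 -0.643] [ 0.073  0.102 -0.321]
0,-20 dp cm [ 0.81 -0.66 -0.64] rv [0.07 0.11 5.68] n 1.0 per row [ 0.811 -0.661 -0.643] [0.068 0.105 5.679]
80 door_top [array([400.5, 232.8]), array([386.5, 273.8])]
80 door_free_edge [array([401. , 276.8]), array([370.9, 298.3])]
28.45 [ 0.4667 -0.128   0.1214] [-28.7882  -0.8711 117.9197  -0.0165  62.8272 -77.7019] cup [-88.9 -46.3 121.4]
scene door_handle 0.77 [420.3, 242.9]
scene knuckle_low 0.83 [387.1, 240.2]
scene knuckle_high 0.9 [390.7, 215.6]
scene door_top 0.87 [426.6, 207.3]
scene door_free_edge 0.87 [446.5, 235.7]
top door_handle 0.77 [411.6, 276.9]
top knuckle_high 0.83 [396.4, 243.2]
top door_top 0.89 [428.7, 262.8]
```

Now the final few degrees, gently, along the cupboard's x until the stops push back.

```bash
python3 -m crank '[[[0.25,-0.2,0],[0,0,2.5],-1],[[0.25,-0.2,0],[0,0,2.5],-1],[[0.16,-0.11,0],[0,0,0.7],-1],[[0.16,-0.11,0],[0,0,0],-1],[[0,0,0],[0,0,0],-1]]'; python3 push.py 0,-20|tail -1; python3 -m crank '[[[0.12,-0.08,0],[0,0,0],-1],[[0.12,-0.08,0],[0,0,0],-1],[[0,0,0],[0,0,0],-1]]';python3 -m crank '[[[0.12,-0.08,0],[0,0,0],-1],[[0.12,-0.08,0],[0,0,0],-1],[[0,0,0],[0,0,0],-1]]'
```

```text
t: 29.47
eef_pos: [0.4742, -0.1338, 0.1199]
tool_rot: [[-0.812, 0.584, 0.0], [0.584, 0.812, -0.0], [-0.001, -0.0, -1.0]]
wrist_force: [0.0, 0.0, -0.2]
width: -0.001
grip_force: 0.0
0,-20 dp cm [ 0.05 -0.08 -0.49] rv [0.02 0.02 0.35] n 1.0 per row [ 0.054 -0.085 -0.487] [0.024 0.019 0.354]
t: 29.72
eef_pos: [0.4761, -0.135, 0.1196]
tool_rot: [[-0.812, 0.584, -0.001], [0.584, 0.812, 0.0], [0.001, -0.0, -1.0]]
wrist_force: [-2.1, 0.7, 0.5]
width: 0.001
grip_force: 1.0
t: 29.97
eef_pos: [0.476, -0.1348, 0.1186]
tool_rot: [[-0.812, 0.583, -0.008], [0.583, 0.812, 0.005], [0.009, -0.001, -1.0]]
wrist_force: [-11.7, 6.4, 5.8]
width: -0.002
grip_force: 1.2
```

The stops push back with about 13 N. I'll back off and check.

```bash
python3 -m crank '[[[-0.2,0.15,0],[0,0,0],-1],[[-0.25,0.17,0],[0,0,0],-1],[[-0.8,0.55,0],[0,0,0],-1],[[-1.6,1.1,0],[0,0,0],-1],[[-2,1.4,2],[0,0,0],-1],[[-2,2,3],[0,0,0],-1],[[-1,3,3],[0,0,0],-1],[[0,3,2],[0,0,0],-1],[[0,3,1],[0,0,0],-1],[[0,3,0],[0,0,0],-1],[[0,3,0],[0,0,0],-1],[[0,0,0],[0,0,0],-1]]'
python3 - <<'E'
from push import *
for n in ('scene','top'):
    c=cam(n);im,d=ctrl.grab_frame(n);cv2.imwrite(f'pics/e_{n}.png',im[...,::-1])
    for q in ('door_handle','knuckle_low','knuckle_high','door_top','door_free_edge'):
        for e in ctrl.mark_of(n,q)[:1]:print(n,q,round(e['score'],2),e['pixel'],[proj(c,doorpt(t,PT[q]))[0].round(1) for t in (0,5)])
    X=(cloud(c,d)-C0)@CR*1000
    f=X[(abs(X[:,0]+66)<12)&(X[:,1]>-55)&(X[:,1]<40)&(X[:,2]>20)&(X[:,2]<140)&((abs(X[:,1]+9)>12))]
    if len(f)>50:
        k=np.polyfit(f[:,1],f[:,0],1);print('front x vs y slope deg',np.degrees(np.arctan(k[0])),'x at y0',k[1],len(f))
a=cv2.imread('pics/e_scene.png')[140:290,340:490];b=cv2.imread('pics/e_top.png')[190:340,370:520]
cv2.imwrite('pics/e.png',cv2.resize(np.hstack([a,b]),(800,400),interpolation=cv2.INTER_CUBIC))
E
```

```text
t: 30.97
eef_pos: [0.4001, 0.0693, 0.229]
tool_rot: [[-0.815, 0.579, 0.002], [0.579, 0.815, 0.001], [-0.001, 0.002, -1.0]]
wrist_force: [-0.1, -0.1, -0.3]
width: -0.004
grip_force: 0.0
top door_handle 0.63 [415.4, 272.0] [array([413.9, 273.2]), array([411.2, 274.7])]
top knuckle_low 0.79 [394.0, 248.6] [array([392. , 244.1]), array([392. , 244.1])]
top knuckle_high 0.7 [397.9, 242.0] [array([397.3, 241.7]), array([397.3, 241.7])]
top door_top 0.61 [432.3, 261.8] [array([430.3, 259.5]), array([428.6, 262.1])]
top door_free_edge 0.71 [444.2, 276.1] [array([446.2, 276.5]), array([443. , 280.8])]
front x vs y slope deg -1.3485720613548318 x at y0 -67.11278804781243 252
```

View pics/e.png

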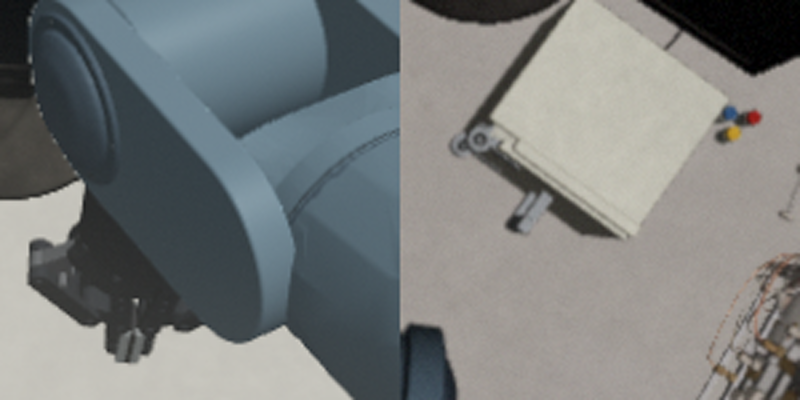

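In the top view (right half of the crop) the door lies parallel under the drip edge, with only the handle sticking out at (530,212). I'll clear the arm from the scene camera's view for one check from there.

```bash
python3 -m crank '[[[0,4,0.5],[0,0,0],-1],[[0,4,0.5],[0,0,0],-1],[[0,4,0.5],[0,0,0],-1],[[0,4,0.5],[0,0,0],-1],[[0,4,0],[0,0,0],-1],[[0,4,0],[0,0,0],-1],[[0,4,0],[0,0,0],-1],[[0,4,0],[0,0,0],-1],[[0,4,0],[0,0,0],-1],[[0,4,0],[0,0,0],-1],[[0,0,0],[0,0,0],-1]]'
python3 - <<'E'
from push import *
n='scene';c=cam(n);im,d=ctrl.grab_frame(n);cv2.imwrite('pics/f.png',cv2.resize(im[140:290,340:490,::-1],(600,600),interpolation=cv2.INTER_CUBIC))
for q in ('door_handle','knuckle_low','knuckle_high','door_top','door_free_edge'):
    for e in ctrl.mark_of(n,q)[:1]:print(n,q,round(e['score'],2),e['pixel'],[proj(c,doorpt(t,PT[q]))[0].round(1) for t in (0,3,6)])
X=(cloud(c,d)-C0)@CR*1000
f=X[(abs(X[:,0]+66)<10)&(X[:,1]>-55)&(X[:,1]<40)&(X[:,2]>20)&(X[:,2]<135)&((abs(X[:,1]+9)>15))]
k=np.polyfit(f[:,1],f[:,0],1);print('slope deg',np.degrees(np.arctan(k[0])),'x0',k[1],len(f),[np.median(f[abs(f[:,1]-y)<8,0]) for y in (-45,30)])
E
```

```text
t: 32.48
eef_pos: [0.3999, 0.4705, 0.2472]
tool_rot: [[-0.815, 0.58, -0.001], [0.58, 0.815, 0.001], [0.001, -0.0, -1.0]]
wrist_force: [-0.7, -0.9, -0.3]
width: 0.001
grip_force: 0.0
scene door_handle 0.67 [422.1, 239.9] [array([419.8, 239.8]), array([419.1, 241.2]), array([418.4, 242.5])]
scene knuckle_low 0.96 [384.1, 237.2] [array([384.3, 240. ]), array([384.3, 240. ]), array([384.3, 240. ])]
scene knuckle_high 0.55 [392.6, 216.9] [array([389.2, 215.1]), array([389.2, 215.1]), array([389.2, 215.1])]
scene door_top 0.82 [430.1, 203.4] [array([426. , 204.1]), array([426.1, 205.5]), array([426.2, 207. ])]
scene door_free_edge 0.93 [444.8, 227.2] [array([446.6, 226.1]), array([446.8, 228.7]), array([446.9, 231.3])]
slope deg 0.1904760789791939 x0 -65.33563902307277 1016 [np.float64(-65.52513256784184), np.float64(-65.26781481997016)]
```

View pics/f.png

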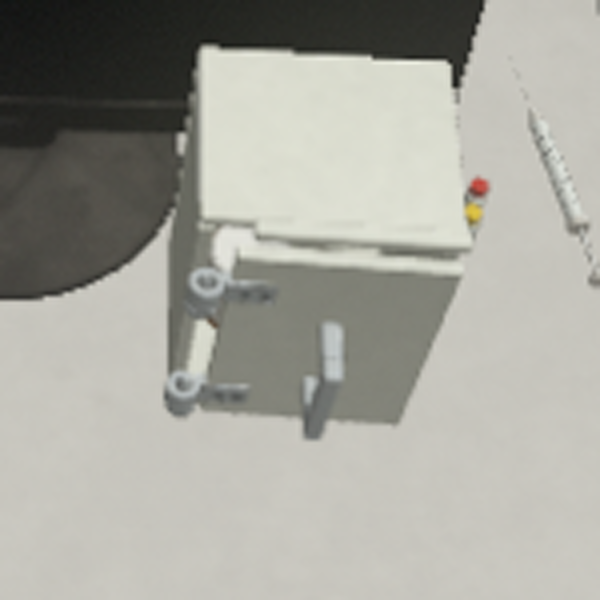

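The door is shut: its front is parallel to the cupboard to within 0.2°. Both knuckles are down on their pins, at about (207,285) and (183,390) in the crop. Handing in.

```bash
python3 -c "
from workcell import ctrl
print(ctrl.finish_job())"
```

```text
the job is handed in; nothing more can be done
None
```

The door was leaned on the rest and released, then hung fully down on both pins and swung shut against its stops; the job was handed in at about 33 s, with nothing else seen to move.

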